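# Free the thermometer case from the wood chute and stow it in its bay

## Robot

A 6-joint arm with a two-finger parallel gripper is mounted at the origin on the work surface. World frame = base frame: x ahead of the robot, y to its left, z up, the work surface at z = 0. Lengths are in m, angles in rad, forces in N, time in s.
With the tool pointing down it reaches from about 0.375 to 0.9 m from the base axis. Payload 3.1 kg.
Tool frame: the origin (TCP) lies midway between the tips of the shut fingers; the grasp point (between the pads) lies 19 mm behind it; x points along the fingers, z is the direction in which the jaws open and shut, and the axes are right-handed (so a half turn about x gives the same grasp; the last joint's range is limited). The gripper opens to 85 mm and grips with 20 to 120 N. Pads are 22 mm wide; open, the fingers measure 114 mm over their backs; the gripper's body (76 mm by 85 mm) begins 54 mm behind the grasp point. The pads swing forward as they close: fully open they stand 13 mm farther back than shut.
Start: joints at [-1.456, 0.527, 1.433, -0, 1.181, -0.178], TCP at [0.181, -0.598, 0.231] pointing down, gripper open.
Joint ranges: [-3.08, 3.08], [-0.75, 2.2], [0.22, 2.44], [-1.43, 4.57], [0, 2.65], [-2.85, 2.85]. Speed limits (rad/s): [2.79, 2.79, 3.14, 3.14, 3.14, 3.14].

## Interface

Orientations are given as a unit quaternion [x, y, z, w].
In Python, from station import telemetry, optics, manip gives the robot as it stands.
- The arm moves only by the tool step_arm, never from a script. Its argument "commands" is a list of rows, each a list of 4 numbers: the shift along the tool's x, y, z in m, then the turn about the tool's x in rad. A call has 1 to 8 rows; each row is the pose to reach, as a shift and turn from the pose measured when the call began, along the tool's axes at that moment; what a row does not reach only later rows make up. A row lasts 1/12 s, in which the tool goes at most 41.7 mm and 7.16 degrees, less where a joint would pass 70% of its speed; a pose out of reach is approached as far as the arm can. A call with a gripper value outside its range is refused whole. "jaw" is the finger opening in m, from 0 to 0.0854, set as the call begins (left out, the last holds). The fingers move at their own pace and stop on an object; "grip_force" is the grip in N (left out, the last holds). Time passes only in rows, so rows that repeat a pose let the fingers close. It gives the time, the measured TCP pose, the force and the opening at its end, in the units of the state.
- telemetry.sense(): the state, without advancing time (a new reading comes with each control period).
- optics.snapshot(name): name is "scene" or "side" or "wrist"; returns the picture (384x512x3 uint8, red, green, blue); there is no depth.
- optics.camera_params(name): a dict with "mtx" (3x3 intrinsics, pixels), "origin" and "attitude" of the camera in the world. Camera axes: x right, y down, z forward; pixel columns grow to the right and rows downward; lengths in m; the calibration is good to about 2 mm. A picture is of the moment at which its call begins: read the wrist's pose just before it. camera_params takes no time and is no camera call; for the wrist camera it gives the pose at the moment of the call.
- manip.sign_off(): hands the job in, once; it reports no verdict.
The state is a dict: "t": time; "q": joint angles; "qd": joint speeds; "tau": joint torques, N m; "tcp_pos": TCP position; "tool_rot": TCP orientation; "force": force on the tool from outside, world axes, zero at the start; "ft_torque": the same for the moment, N m; "finger_gap": opening from 0.0 (shut) to 1.0 (fully open).
Only numpy, scipy, OpenCV 4.12 (cv2) and the standard library are available. Lean on these libraries where they do the work, as an engineer would, in place of code of your own. Each camera call takes 0.05 s, during which the arm holds its last target.

## Task

The red-banded thermometer case has slid into the wood-chunk chute and is stuck across it under the rails: work it back up the chute until it is clear of the rails and lift it out. Then put it away in the red-labelled bay of the caddy, pressed against the sprung keeper and lowered so that it lies flat on the bay's floor with its far end held under the lip, and let go. Leave everything else where it is.

Things in the scene. Friction and masses are not known exactly. Their poses are not given: they have to be found in the camera images.
- probe_case: hard case of the meat thermometer: black box 130 x 36 x 26 mm (x, y, z), edges slightly rounded, two red bands, alike end for end, 0.09 to 0.18 kg. Origin: centre of its underside; x along its length, z out of its top. At the start it lies across the dispenser's chute under both rails, ends just above the throat's shoulders
- dispenser: gravity dispenser for smoking wood: a sloping metal chute, fixed. Origin on the shelf under the chute, y points uphill (level), x across, z up. Chute floor: flat, rises towards +y by 0.2 rad, 146 mm wide between side walls 37 mm high. The case stays by friction where it is left on the slope
- chute_mid (a point): point on the chute floor's centre line, 36 mm above the dispenser's origin; its y axis points up the slope, z square to the floor. Along the slope from here, uphill positive: floor -115 to +135 mm, end wall 16 mm high at -113, two throat shoulders 34 mm high from -64 to -52, 70 mm free between them
- rail_end (a point): uphill end of the rails: on the floor's centre line, +20 mm up the slope from chute_mid. Two flat rails, 34 to 37 mm above the floor, run from here 84 mm downhill and leave a slot 56 mm wide along the middle for fingers. The case can be lifted only when all of it is uphill of here (its middle about 20 mm uphill or more); there the chute is open on top
- bay_red: Red-labelled bay of the caddy (red strips on top and outer face at both ends), fixed. Origin: bay centre on its floor, 14 mm above the shelf; z up, x along the bay to its lip. Guide walls 20 mm high stand at y = +-21.5 mm from x = -104 to -42 and from +42 to +72 mm; open between them for fingers. The stowed case lies flat with its origin on the bay's. The three alike, parallel bays swap places, 90 mm apart
- red_keeper (a point): centre of the red bay's sprung keeper face at rest, x = -59 mm, 19 mm above the bay floor; does not move. The keeper is a flat plate 34 mm wide, 2 to 35 mm above the floor, that gives way to -x by up to 27 mm (2.1 N at first, 0.35 N more per mm). Fixed housing behind it, 36 mm high, from x = -95 to -112 mm. Stowed, the case presses it in by 6 mm
- red_lip (a point): edge of the fixed lip at the red bay's far end, x = +59 mm, lip 29 to 34 mm above the floor, end wall's inner face at x = +65. Keeper and lip are 118 mm apart, so the case goes in tilted 15 to 20 degrees: lower end against the keeper, press it back about 17 mm, lower the far end past the lip, let the keeper push the case under the lip
- bay_blue: Blue-labelled bay of the caddy (blue strips on top and outer face at both ends), fixed. Empty; same shape as bay_red
- bay_yellow: Yellow-labelled bay of the caddy (yellow strips on top and outer face at both ends), fixed. Same shape as bay_red; holds the skewer case
- caddy: grey plastic caddy that carries the three bays, fixed: tray 290 mm wide (y) and 10 mm thick, and behind the bays (x from +87 to +149 mm of its origin) a row of shut flip-top compartments 55 mm high. Origin on the shelf under the middle of the bays
- skewer_case: white case with yellow bands, 108 x 34 x 24 mm, lying loose in the yellow bay; leave alone. Origin: centre of its underside
- basting_brush: silicone brush with orange handle, 233 mm long along x, 12 mm thick, lying to the robot's right of the dispenser; leave alone. Origin under its middle
- spatula: spatula with wooden handle, 280 mm long along x, 70 mm wide, lying to the left of the caddy; leave alone. Origin under its middle
- sauce: brown sauce bottle, 60 mm across, 170 mm tall; leave alone. Origin: centre of its underside
- rub_jar: glass spice jar, 52 mm across, 85 mm tall; leave alone. Origin: centre of its underside
- salt: white salt pot, 48 mm across, 90 mm tall; leave alone. Origin: centre of its underside
- wood_chunk: wood chunk 60 x 40 x 35 mm on the shelf, nearer the robot than the dispenser; leave alone. Origin: centre of its underside
Things that resemble listed ones, but are neither listed nor needed, are in the scene too. Of the things shaped like the probe_case, the black one is meant.

How it is judged:
On the way, in this order (a step that is already met when the one before it is completed fails the run):
1. the case has come back up the chute, clear of the rails (y of probe_case in the frame of dispenser above 0.034 m and x of probe_case in the frame of dispenser between -0.03 and 0.03 m), for 0.1 s.
2. the case has been lifted out of the chute (z of probe_case in the frame of dispenser above 0.09 m), for 0.1 s.
At the end, for the whole second after the job is handed in: the thermometer case is released and at rest in the red-labelled bay: flat on the floor (4 mm, 0.06 rad; upside down counts too), along the bay (0.10 rad), within 4.5 mm lengthwise and 6 mm sideways of the bay's origin, so its far end is under the lip (x of probe_case in the frame of bay_red between -0.0045 and 0.0045 m and y of probe_case in the frame of bay_red between -0.006 and 0.006 m and angle between the z axis of probe_case and the z axis of bay_red, either way round below 0.06 rad and angle between the x axis of probe_case and the x axis of bay_red, either way round below 0.1 rad and linear speed of probe_case below 0.01 m/s and z of probe_case in the frame of bay_red between -0.004 and 0.03 m and ((angle between probe_case's own z axis and vertical below 1 rad and z of probe_case in the frame of bay_red below 0.004 m) or (angle between probe_case's own z axis and vertical above 2 rad and z of probe_case in the frame of bay_red above 0.022 m))); the robot touches nothing.
It fails at once if another thing on the shelf was moved by more than 30 mm (distance of any of skewer_case, basting_brush, spatula, sauce, rub_jar, salt, wood_chunk from where it was at the start of the episode above 0.03 m).
It also fails if it takes over 56 s, if anything falls off the work surface, if the arm or the gripper's body presses on something with over 40 N, if the wrist force passes 120 N, or if a joint passes its speed limit or range.

## Working session

There is one attempt and no reset: what is moved stays moved. The work goes in short steps, Python scripts to look and compute and a tool call to move; the robot and the scene stay as the last step left them, time stands still between calls to the robot, and variables do not carry over. Pictures are saved under pics/ and viewed, and the job is handed in when it is done.

Besides the shell and the picture viewer there is one more tool, called after "Call:" by a JSON object that holds its "op" and its "data". step_arm: Moves the arm, as the interface text tells. Its arguments: {"type":"object","properties":{"commands":{"type":"array","items":{"type":"array","items":{"type":"number"}}},"jaw":{"type":"number"},"grip_force":{"type":"number"}},"required":["commands"]}

```bash
mkdir -p pics; ls; python3 - <<'E'
from station import telemetry, optics
import cv2
print(telemetry.sense())
for n in ["scene","side","wrist"]:
    p=optics.camera_params(n); print(n,p)
    im=optics.snapshot(n)
    cv2.imwrite(f"pics/{n}0.png",cv2.resize(im[:,:,::-1],(800,600),interpolation=cv2.INTER_CUBIC))
E
```

```text
pics
{'t': 0.0, 'q': array([-1.45549868e+00,  5.28457338e-01,  1.43393524e+00,  1.34562969e-05,
        1.18139530e+00, -1.78512987e-01]), 'qd': array([-0.0005116 , -0.00020576,  0.0020889 , -0.00016587,  0.00031074,
       -0.0007595 ]), 'tau': array([ 1.74280831e-03, -4.42343330e+01, -1.78026330e+01, -1.14474219e-04,
        8.41017027e-03,  3.21452262e-06]), 'tcp_pos': array([ 0.18093953, -0.59747124,  0.23032857]), 'tool_rot': array([ 0.42199575,  0.56832971, -0.42085797,  0.56727375]), 'force': array([-1.12341232,  0.37679627, -0.41005294]), 'ft_torque': array([-0.01126814,  0.00219343,  0.02655032]), 'finger_gap': 0.9993163393269582}
scene {'mtx': array([[426.04254968,   0.        , 257.2450461 ],
       [  0.        , 426.04254968, 192.82295525],
       [  0.        ,   0.        ,   1.        ]]), 'origin': array([1.01168335, 0.82086922, 1.20407973]), 'attitude': array([ 0.23323807,  0.91147658, -0.32921045, -0.08019306])}
side {'mtx': array([[352.52099823,   0.        , 255.10695309],
       [  0.        , 352.52099823, 191.49599226],
       [  0.        ,   0.        ,   1.        ]]), 'origin': array([ 0.33773123, -0.99629969,  0.95373873]), 'attitude': array([ 0.90381862, -0.10779941,  0.03972253, -0.41220542])}
wrist {'mtx': array([[342.38622369,   0.        , 260.33661088],
       [  0.        , 342.38622369, 198.59048602],
       [  0.        ,   0.        ,   1.        ]]), 'origin': array([ 0.24731047, -0.57830492,  0.37244314]), 'attitude': array([ 0.79575146, -0.58960702, -0.08348645,  0.11033217])}
```

View pics/scene0.png

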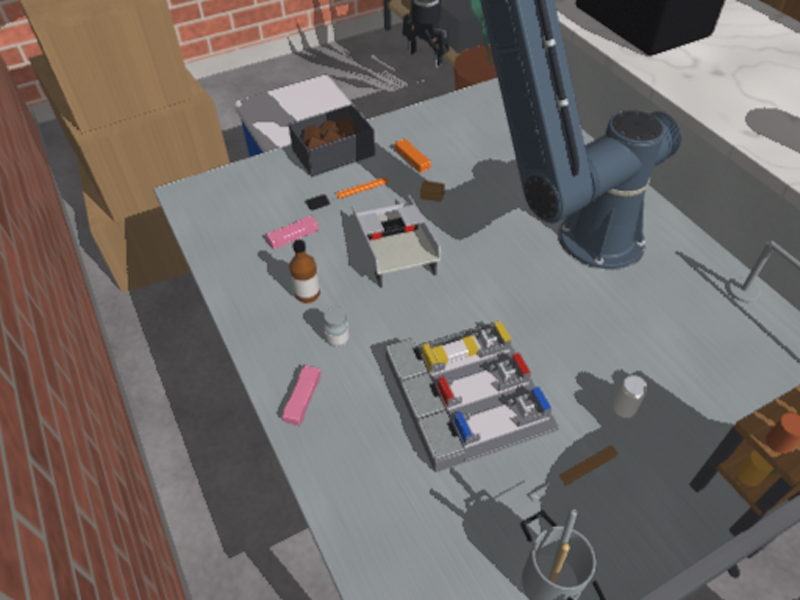

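View pics/side0.png

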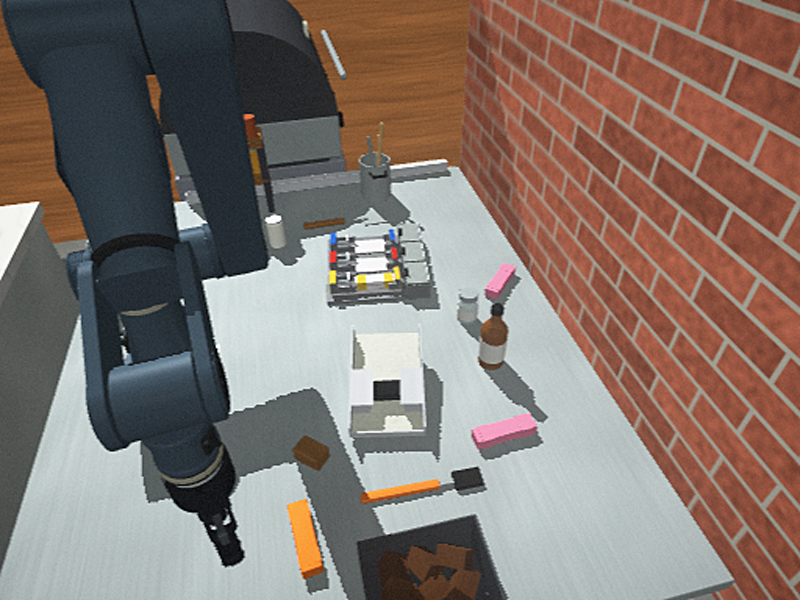

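View pics/wrist0.png

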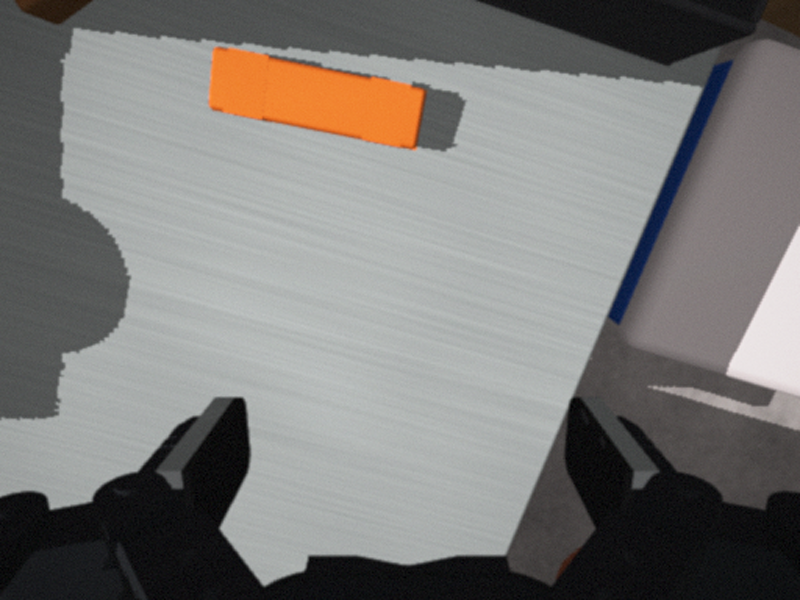

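The black, red-banded box in the chute (scene ~395,230; side ~386,390) matches the description. The two pink boxes (scene 292,232 and 301,395) and the orange box (412,155) are look-alikes. I'll confirm it in enlarged crops.

```bash
cat > h.py <<'E'
import numpy as np, cv2
from scipy.spatial.transform import Rotation as R
from station import telemetry, optics
def crop(im,x0,y0,w,h,name):
    s=min(800/w,600/h)
    c=cv2.resize(im[y0:y0+h,x0:x0+w,::-1],(int(w*s),int(h*s)),interpolation=cv2.INTER_CUBIC)
    cv2.imwrite("pics/"+name,c); return s
def proj(p,P):
    Rm=R.from_quat(p['attitude']).as_matrix()
    c=(np.atleast_2d(P)-p['origin'])@Rm
    u=c@p['mtx'].T
    return u[:,:2]/u[:,2:]
def ray(p,uv,z):
    Rm=R.from_quat(p['attitude']).as_matrix()
    d=Rm@np.linalg.solve(p['mtx'],[uv[0],uv[1],1])
    return p['origin']+d*(z-p['origin'][2])/d[2]
def tri(p1,uv1,p2,uv2):
    A=[];b=[]
    for p,uv in((p1,uv1),(p2,uv2)):
        Rm=R.from_quat(p['attitude']).as_matrix()
        d=Rm@np.linalg.solve(p['mtx'],[uv[0],uv[1],1]);d/=np.linalg.norm(d)
        M=np.eye(3)-np.outer(d,d);A.append(M);b.append(M@p['origin'])
    return np.linalg.solve(sum(A),sum(b))
E
python3 - <<'E'
from h import *
s=optics.snapshot("scene");d=optics.snapshot("side")
cv2.imwrite("pics/raw_scene.png",s[:,:,::-1]);cv2.imwrite("pics/raw_side.png",d[:,:,::-1])
crop(s,220,115,72,75,"a1.png");crop(s,240,200,125,104,"a2.png")
crop(d,215,200,72,84,"b1.png");crop(d,205,140,76,57,"b2.png")
print(R.from_quat(telemetry.sense()['tool_rot']).as_matrix().round(3))
E
```

```text
[[-0.     0.957  0.29 ]
 [ 0.001  0.29  -0.957]
 [-1.     0.    -0.001]]
```

View pics/a1.png

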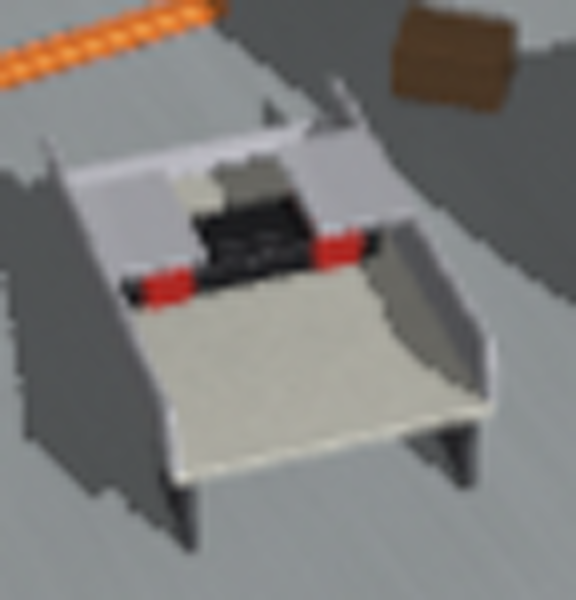

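View pics/a2.png

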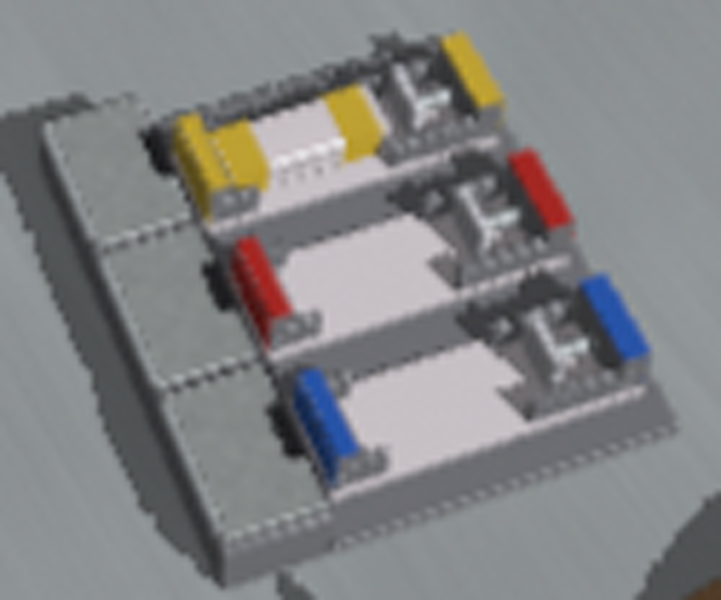

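View pics/b1.png

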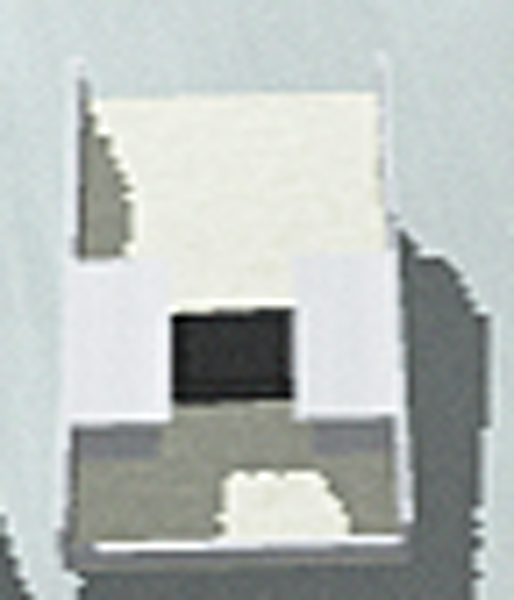

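View pics/b2.png

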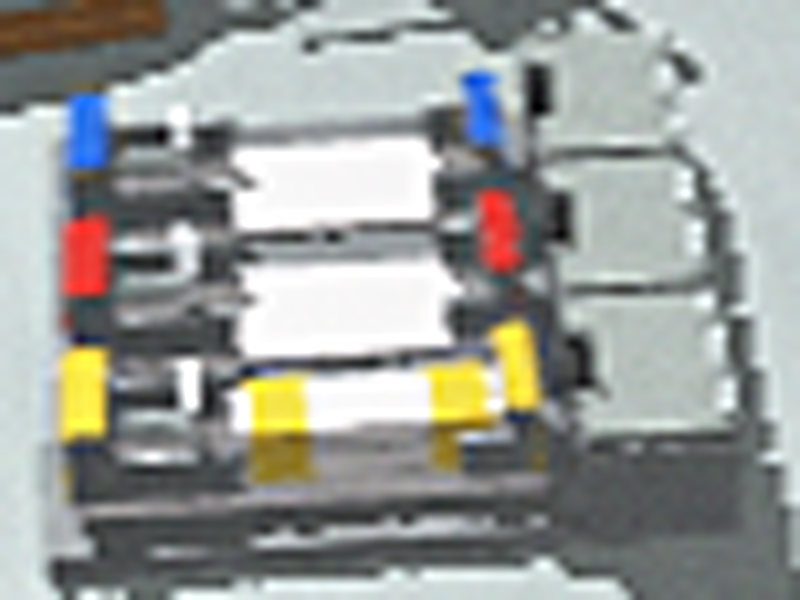

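The crops confirm it: the black box with two red bands lies under the rails, and the red bay is the middle one, with its keeper toward the robot. Next I'll fit poses for dispenser, case and caddy.

```bash
cat > fit.py <<'E'
from h import *
from scipy.optimize import least_squares
S=optics.camera_params("scene");D=optics.camera_params("side")
cs=lambda u,v:(220+u/8,115+v/8); cd=lambda u,v:(215+u/7.143,200+v/7.143)
T=0.2
def ch(x,s,h): # chute -> dispenser
    return [x,s*np.cos(T)-h*np.sin(T),.036+s*np.sin(T)+h*np.cos(T)]
sc=[(.073,.135,0,178,478),(-.073,.135,0,490,408),(.028,.020,.037,200,262),(-.028,.020,.037,318,237),(.028,-.064,.037,170,170),(-.028,-.064,.037,280,150)]
sd=[(-.028,.020,.037,168,260),(.028,.020,.037,297,255),(-.028,-.064,.037,172,418),(.028,-.064,.037,297,415),(-.073,.135,0,95,98),(.073,.135,0,378,93),(-.068,-.113,.016,92,545),(.073,-.113,.016,408,541)]
def world(q,P):
    c,s=np.cos(q[2]),np.sin(q[2]);P=np.array(P)
    return np.c_[q[0]+c*P[:,0]-s*P[:,1],q[1]+s*P[:,0]+c*P[:,1],P[:,2]]
def fit(sets,x0):
    f=lambda q:np.concatenate([(proj(p,world(q,[a[0] for a in pts]))-np.array([a[1] for a in pts])).ravel() for p,pts in sets])
    r=least_squares(f,x0,loss='soft_l1');print(r.x.round(4));print(f(r.x).reshape(-1,2).round(1).tolist());return r.x
if __name__=="__main__":
    q=fit([(S,[(ch(*a[:3]),cs(*a[3:])) for a in sc]),(D,[(ch(*a[:3]),cd(*a[3:])) for a in sd])],[.6,-.3,0])
    es=lambda u,v:(240+u/5.769,200+v/5.769); ed=lambda u,v:(205+u/10.526,140+v/10.526)
    ps=[((-.0955,0,.050),es(525,190+8)),((-.1120,0,.050),es(556,186)),((.149,.145,.055),es(228,540)),((.149,-.145,.055),es(45,130)),((.087,-.145,.055),es(135,98))]
    pd=[((-.095,0,.050),ed(107,256)),((-.112,0,.050),ed(65,258))]
    # bay floor white patch edges along x, guide walls' inner ends
    q2=fit([(S,ps),(D,pd)],[.6,.1,0])
    s=telemetry
    for n,p,o in(("scene",S,(220,115,72,75)),("side",D,(215,200,72,84))):
        im=optics.snapshot(n)
        for name,qq,pts in(("disp",q,[ch(x,s,h) for x in(-.073,-.028,.028,.073) for s,h in((.135,0),(.02,.037),(-.064,.037))]),
          ("cad",q2,[(x,y,z) for y in(-.090,0,.09) for x,z in((-.112,.05),(-.095,.05),(-.059,.049),(.059,.048),(.065,.048))]+[(x,y,.014) for x in(-.042,.042) for y in (-.0215,.0215)]+[(x,y,.055) for x in(.087,.149) for y in(-.145,.145)])):
            uv=proj(p,world(qq,pts))
            x0,y0=np.floor(uv.min(0)-12).astype(int);x1,y1=np.ceil(uv.max(0)+12).astype(int)
            sc=min(800/(x1-x0),600/(y1-y0))
            c=cv2.resize(im[y0:y1,x0:x1,::-1],None,fx=sc,fy=sc,interpolation=cv2.INTER_CUBIC)
            for u,v in uv: cv2.circle(c,(int((u+.5-x0)*sc),int((v+.5-y0)*sc)),3,(0,255,0),-1)
            cv2.imwrite(f"pics/fit_{n}_{name}.png",c)
E
python3 fit.py
```

```text
[ 0.4752 -0.2323 -0.2068]
[[-0.4, -0.9], [-1.1, -0.8], [-0.2, -1.4], [-0.8, -1.3], [-2.0, -0.9], [-2.1, -1.3], [0.5, -1.2], [-0.7, -1.0], [-0.1, -0.3], [0.1, -0.4], [-1.2, -0.6], [-0.3, -1.1], [-1.3, -0.5], [-0.7, -1.2]]
[ 0.528   0.234  -0.1315]
[[0.6, -0.6], [-0.2, -0.1], [0.3, 3.1], [-2.1, -1.3], [-0.3, -1.2], [-0.3, -2.0], [-0.2, -1.9]]
```

```bash
sed -i 's|(220+u/8,115+v/8)|(219.5+u/8,114.5+v/8)|; s|(215+u/7.143,200+v/7.143)|(214.5+u/7.143,199.5+v/7.143)|; s|(240+u/5.769,200+v/5.769)|(239.5+u/5.769,199.5+v/5.769)|; s|(205+u/10.526,140+v/10.526)|(204.5+u/10.526,139.5+v/10.526)|; s|((.149,.145,.055),es(228,540)),||' fit.py; python3 fit.py
```

```text
[ 0.4747 -0.2317 -0.2123]
[[0.1, -0.4], [-0.5, -0.1], [0.4, -0.9], [-0.1, -0.7], [-1.2, -0.4], [-1.3, -0.7], [0.9, -0.8], [-0.3, -0.5], [0.1, 0.0], [0.2, 0.0], [-0.7, -0.3], [0.2, -0.6], [-1.2, -0.2], [-0.6, -0.7]]
[ 0.5271  0.2338 -0.1133]
[[1.1, -0.7], [0.2, -0.2], [-1.8, -0.0], [-0.2, -0.2], [0.0, -1.2], [0.1, -1.0]]
```

View pics/fit_scene_cad.png

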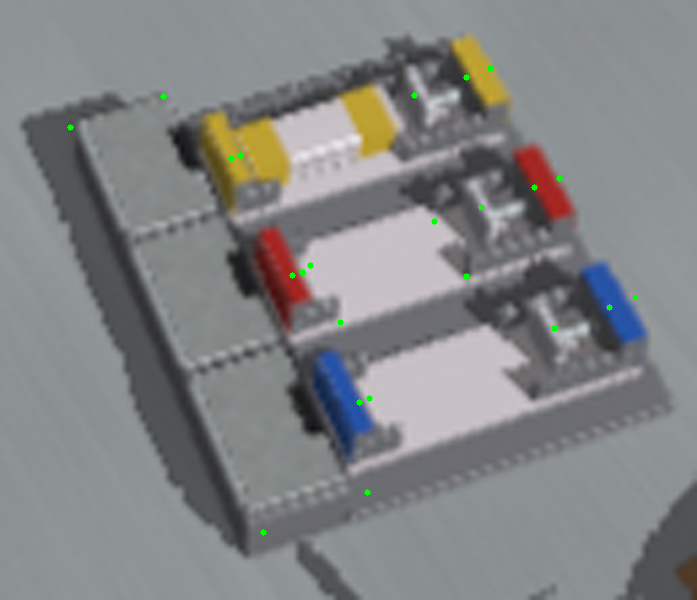

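View pics/fit_side_cad.png

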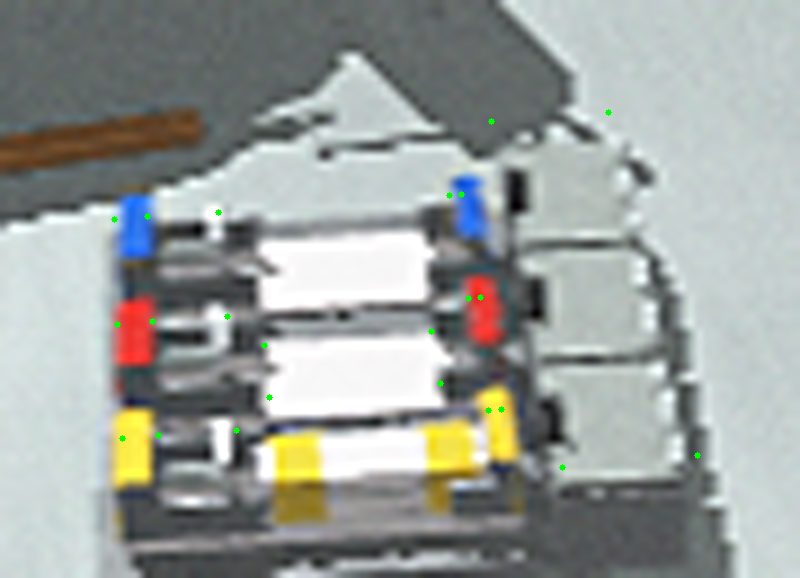

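View pics/fit_scene_disp.png

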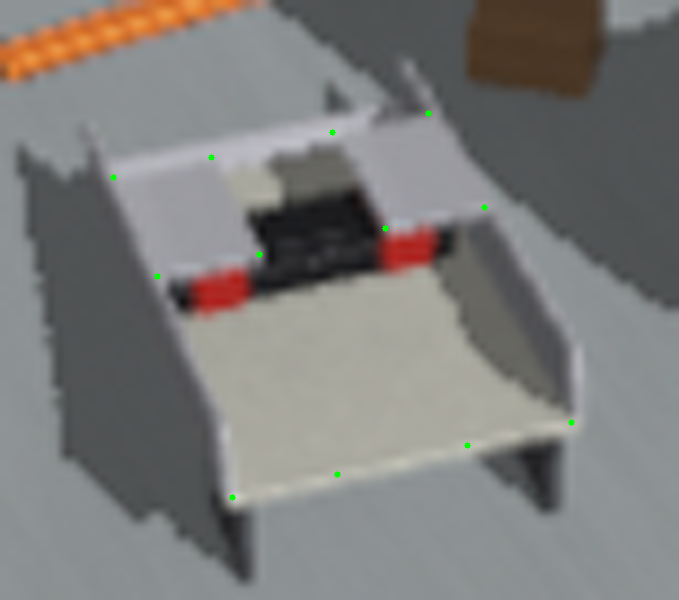

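View pics/fit_side_disp.png

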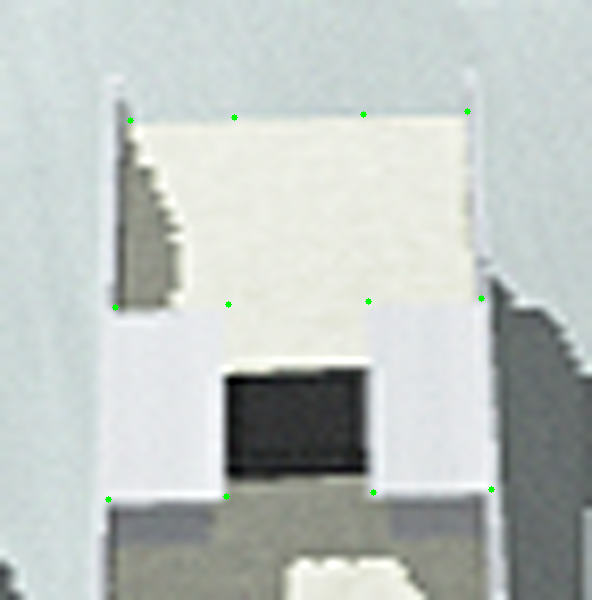

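```bash
cat >> h.py <<'E'
def goto(pos,jaw_dir=None):
    """print command row (tool shifts, turn) for world TCP pos and jaw axis direction angle"""
    s=telemetry.sense();M=R.from_quat(s['tool_rot']).as_matrix()
    d=M.T@(np.array(pos)-s['tcp_pos']); t=0
    if jaw_dir is not None:
        zt=np.array([np.cos(jaw_dir),np.sin(jaw_dir),0]); l=M.T@zt
        t=np.arctan2(-l[1],l[2]); t=(t+np.pi/2)%np.pi-np.pi/2
    print("t",round(s['t'],2),"tcp",s['tcp_pos'].round(4),"F",s['force'].round(1),"row",[*d.round(4),round(t,4)],"q",s['q'].round(2),"gap",round(s['finger_gap'],3),"q6lim")
E
python3 -c "
from h import *
goto([.475,-.232,.25],-.2123+np.pi/2)"
```

```text
t 0.45 tcp [ 0.181  -0.5981  0.2312] F [-0.2 -0.3  0.4] row [np.float64(-0.0187), np.float64(0.3874), np.float64(-0.2653), np.float64(0.5061)] q [-1.46  0.53  1.43  0.    1.18 -0.18] gap 1.0 q6lim
```

Call:
{"op": "step_arm", "data": {"commands": [[-0.019, 0.387, -0.265, 0.506], [-0.019, 0.387, -0.265, 0.506], [-0.019, 0.387, -0.265, 0.506], [-0.019, 0.387, -0.265, 0.506], [-0.019, 0.387, -0.265, 0.506], [-0.019, 0.387, -0.265, 0.506], [-0.019, 0.387, -0.265, 0.506], [-0.019, 0.387, -0.265, 0.506]], "jaw": 0.046}}

```text
t: 1.12
tcp_pos: [0.3896, -0.338, 0.2451]
tool_rot: [0.55, 0.444, -0.55, 0.444]
force: [0.2, 0.1, -0.8]
finger_gap: 0.535
```

```bash
python3 -c "
from h import *
goto([.475,-.232,.25],-.2123+np.pi/2)"
```

```text
t 1.12 tcp [ 0.3896 -0.338   0.2451] F [ 0.2  0.1 -0.8] row [np.float64(-0.0049), np.float64(0.0611), np.float64(-0.1216), np.float64(-0.0004)] q [-0.93  0.36  1.69  0.    1.09  0.85] gap 0.535 q6lim
```

Call:
{"op": "step_arm", "data": {"commands": [[-0.005, 0.061, -0.122, 0], [-0.005, 0.061, -0.122, 0], [-0.005, 0.061, -0.122, 0], [-0.005, 0.061, -0.122, 0], [-0.005, 0.061, -0.122, 0]]}}

```text
t: 1.53
tcp_pos: [0.4769, -0.2286, 0.2505]
tool_rot: [0.55, 0.445, -0.549, 0.446]
force: [-0.6, -0.1, 0.6]
finger_gap: 0.542
```

```bash
python3 - <<'E'
from h import *
p=optics.camera_params("wrist");im=optics.snapshot("wrist")
import pickle;pickle.dump(p,open("w1.pkl","wb"))
cv2.imwrite("pics/w1raw.png",im[:,:,::-1]);crop(im,0,0,512,384,"w1.png")
goto([.475,-.232,.25],-.2123+np.pi/2)
E
```

```text
t 1.58 tcp [ 0.4758 -0.2302  0.2503] F [-0.7  0.1 -0.8] row [np.float64(0.0003), np.float64(-0.0004), np.float64(0.0019), np.float64(0.0035)] q [-0.66  0.37  1.65 -0.    1.11  1.12] gap 0.54 q6lim
```

View pics/w1.png

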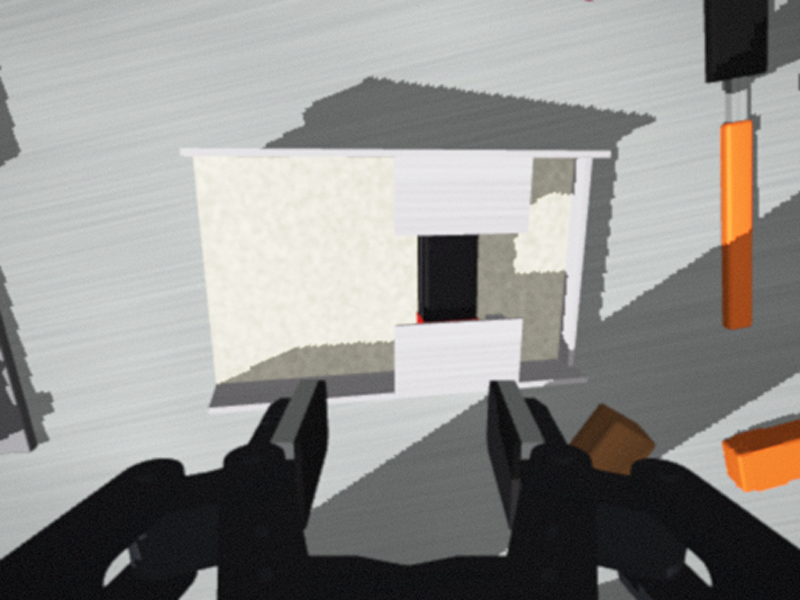

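```bash
cat > fit2.py <<'E'
from fit import *
import pickle
W=pickle.load(open("w1.pkl","rb"))
cw=lambda u,v:(u/1.5625-.18,v/1.5625-.18)
wp=[(.028,.020,.037,395,233),(.028,-.064,.037,528,234),(-.028,.020,.037,395,325),(-.028,-.064,.037,523,318),(.073,.135,0,194,157),(-.073,.135,0,216,383)]
q=fit([(W,[(ch(*a[:3]),cw(*a[3:])) for a in wp])],[.475,-.23,-.21])
q=fit([(W,[(ch(*a[:3]),cw(*a[3:])) for a in wp]),(S,[(ch(*a[:3]),cs(*a[3:])) for a in sc[:4]]),(D,[(ch(*a[:3]),cd(*a[3:])) for a in sd])],[.475,-.23,-.21])
for c in(-.035,-.030,-.025,-.02):
    print(c,[(proj(W,world(q,[ch(0,c+a,h)]))[0]+.18).__mul__(1.5625).round() .tolist() for a,h in((.018,0),(.018,.026),(-.018,.026))])
E
python3 fit2.py
```

```text
[ 0.4734 -0.2335 -0.2097]
[[0.2, 1.4], [0.3, -1.2], [0.3, 0.4], [-0.2, 0.3], [-0.7, -1.0], [0.0, 0.2]]
[ 0.4737 -0.2335 -0.2091]
[[0.0, 1.2], [0.1, -1.5], [0.2, 0.2], [-0.2, 0.0], [-0.9, -1.2], [-0.0, 0.0], [0.2, -0.8], [-0.5, -0.6], [0.5, -1.3], [-0.1, -1.1], [0.7, -0.3], [-0.5, -0.1], [-0.0, 0.6], [0.1, 0.5], [-1.0, 0.1], [-0.0, -0.3], [-1.3, 0.4], [-0.6, -0.3]]
-0.035 [[439.0, 267.0], [449.0, 275.0], [503.0, 273.0]]
-0.03 [[432.0, 267.0], [442.0, 275.0], [495.0, 273.0]]
-0.025 [[425.0, 268.0], [434.0, 276.0], [488.0, 274.0]]
-0.02 [[417.0, 268.0], [426.0, 276.0], [481.0, 274.0]]
```

```bash
cat >> h.py <<'E'
QD=[.4737,-.2335,-.2091]
def d2w(P,q=QD):
    c,s=np.cos(q[2]),np.sin(q[2]);return np.array([q[0]+c*P[0]-s*P[1],q[1]+s*P[0]+c*P[1],P[2]])
E
python3 - <<'E'
from fit import *
q=QD
for x in(-.065,-.06,0,.06,.065): print(x,((proj(S,world(q,[ch(x,-.001,.013)]))[0]-[219.5,114.5])*8).round(), )
goto(d2w([0,-.060,.10]),-.2091+np.pi/2)
E
```

```text
-0.065 [381. 232.]
-0.06 [371. 234.]
0 [252. 260.]
0.06 [132. 285.]
0.065 [122. 287.]
t 1.58 tcp [ 0.4758 -0.2302  0.2503] F [-0.7  0.1 -0.8] row [np.float64(0.1504), np.float64(-0.0016), np.float64(0.0635), np.float64(0.0003)] q [-0.66  0.37  1.65 -0.    1.11  1.12] gap 0.54 q6lim
```

Call:
{"op": "step_arm", "data": {"commands": [[0.15, -0.002, 0.064, 0], [0.15, -0.002, 0.064, 0], [0.15, -0.002, 0.064, 0], [0.15, -0.002, 0.064, 0], [0.15, -0.002, 0.064, 0], [0.15, -0.002, 0.064, 0]], "jaw": 0}}

```text
t: 2.08
tcp_pos: [0.4586, -0.2932, 0.0983]
tool_rot: [-0.55, -0.446, 0.55, -0.443]
force: [1.0, 0.6, 0.7]
finger_gap: -0.001
```

```bash
python3 - <<'E'
from h import *
im=optics.snapshot("scene");crop(im,220,115,72,54,"s2.png")
im=optics.snapshot("side");crop(im,195,180,112,84,"d2.png")
goto(d2w([0,-.061,.034]),-.2091+np.pi/2)
E
```

```text
t 2.18 tcp [ 0.461  -0.2936  0.1017] F [-0.1 -0.1  0.2] row [np.float64(0.0677), np.float64(-0.0002), np.float64(-0.0005), np.float64(-0.0009)] q [-0.77  0.61  1.74 -0.    0.78  1.01] gap 0.003 q6lim
```

View pics/s2.png

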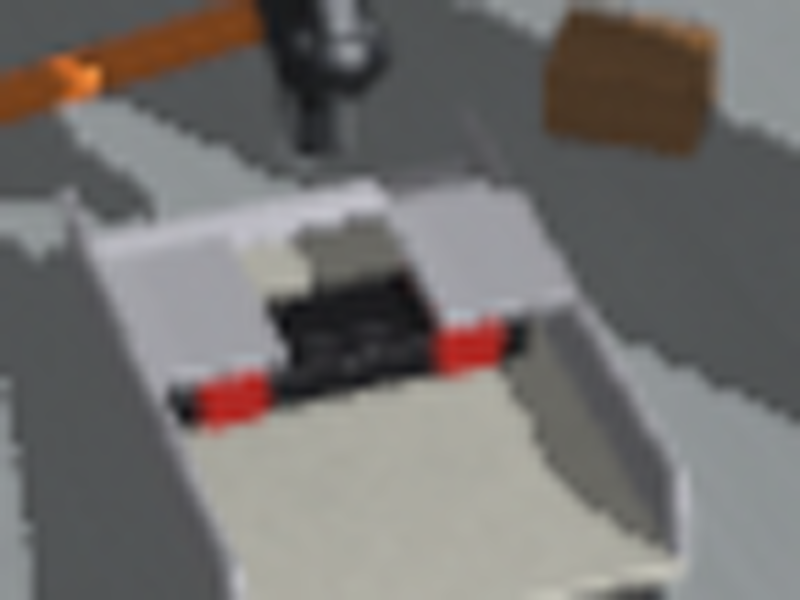

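View pics/d2.png

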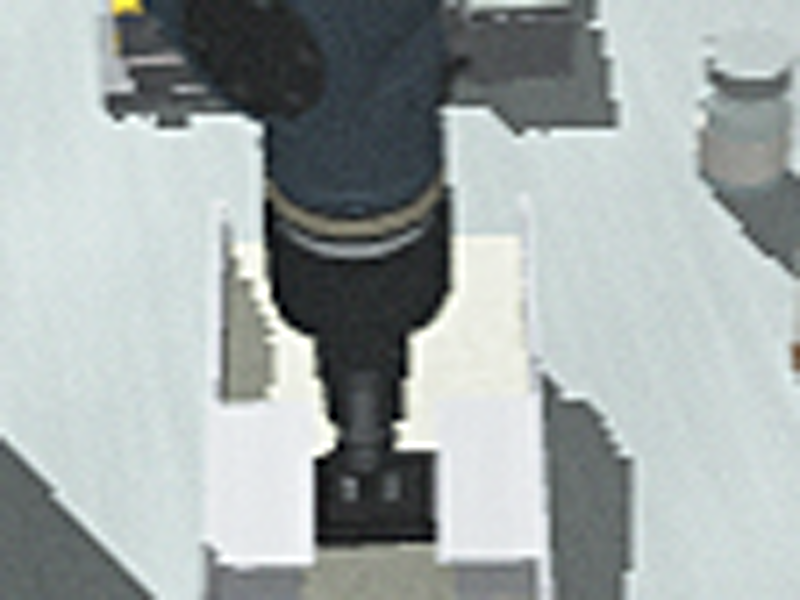

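Call:
{"op": "step_arm", "data": {"commands": [[0.02, 0, 0, 0], [0.04, 0, 0, 0], [0.055, 0, 0, 0], [0.066, 0, 0, 0], [0.066, 0, 0, 0]]}}

```text
t: 2.6
tcp_pos: [0.4614, -0.2934, 0.0362]
tool_rot: [0.55, 0.444, -0.549, 0.446]
force: [0.3, 0.8, 0.5]
finger_gap: 0.001
```

```bash
python3 - <<'E'
from h import *
im=optics.snapshot("scene");crop(im,220,115,72,54,"s3.png")
goto(d2w([0,-.061,.034]),-.2091+np.pi/2)
E
```

```text
t 2.65 tcp [ 0.4617 -0.2937  0.0368] F [0.2 0.1 0.4] row [np.float64(0.0028), np.float64(-0.0007), np.float64(-0.0004), np.float64(-0.0003)] q [-0.77  0.72  1.77 -0.    0.64  1.01] gap 0.002 q6lim
```

View pics/s3.png

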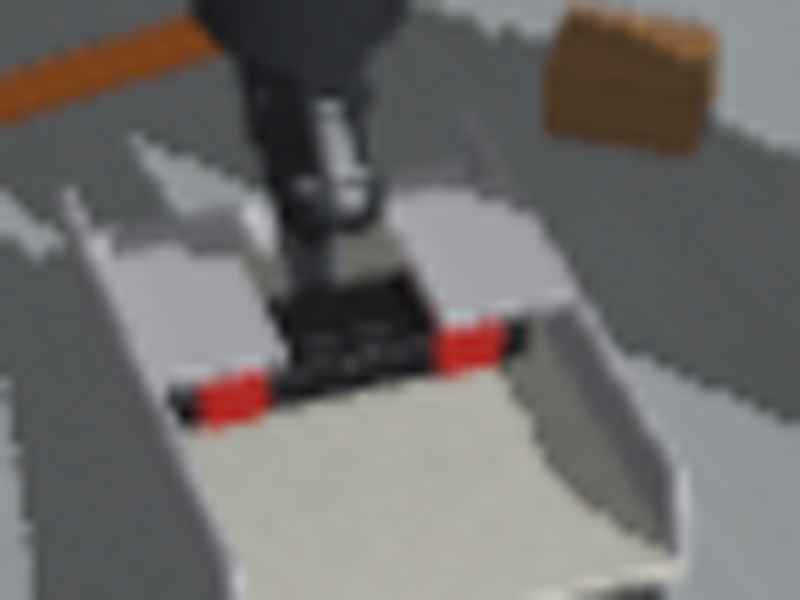

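Call:
{"op": "step_arm", "data": {"commands": [[-0.001, 0, -0.007, 0], [-0.003, 0, -0.014, 0], [-0.0045, 0, -0.021, 0], [-0.006, 0, -0.028, 0], [-0.007, 0, -0.035, 0], [-0.0085, 0, -0.042, 0], [-0.0085, 0, -0.042, 0]]}}

```text
t: 3.23
tcp_pos: [0.4706, -0.251, 0.0457]
tool_rot: [0.55, 0.444, -0.549, 0.447]
force: [0.0, -0.6, 0.2]
finger_gap: -0.004
```

```bash
python3 - <<'E'
from h import *
im=optics.snapshot("scene");crop(im,220,115,72,54,"s4.png")
goto(d2w([0,-.01,.045]),-.2091+np.pi/2)
E
```

```text
t 3.28 tcp [ 0.4703 -0.2513  0.0454] F [-0.5 -0.5  0.7] row [np.float64(0.0004), np.float64(-0.0004), np.float64(-0.0081), np.float64(0.0007)] q [-0.7   0.7   1.8  -0.    0.64  1.08] gap -0.001 q6lim
```

View pics/s4.png

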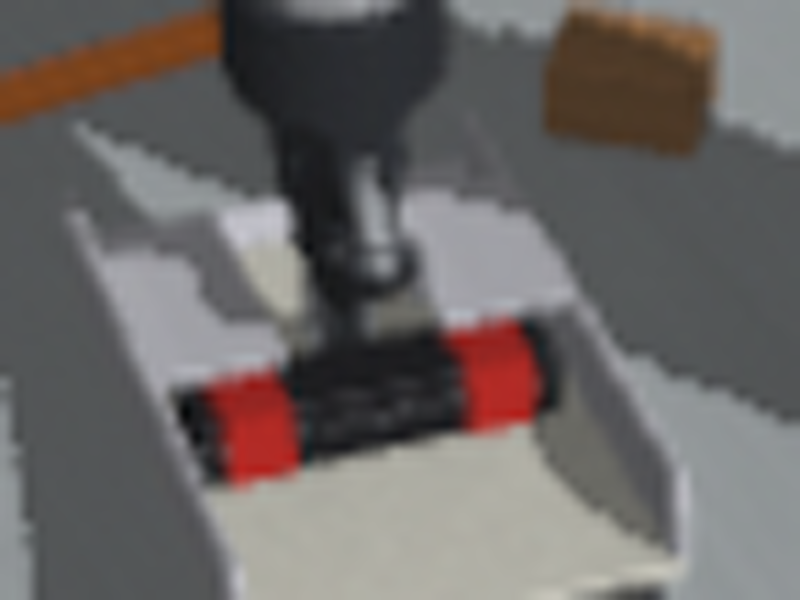

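Call:
{"op": "step_arm", "data": {"commands": [[-0.0015, 0, -0.007, 0], [-0.003, 0, -0.014, 0], [-0.0045, 0, -0.021, 0], [-0.006, 0, -0.028, 0], [-0.0075, 0, -0.036, 0], [-0.0075, 0, -0.036, 0]]}}

```text
t: 3.78
tcp_pos: [0.4775, -0.2139, 0.0529]
tool_rot: [0.549, 0.445, -0.549, 0.446]
force: [-0.4, 0.3, 0.1]
finger_gap: -0.001
```

```bash
python3 - <<'E'
from h import *
im=optics.snapshot("scene");crop(im,220,115,72,54,"s5.png")
im=optics.snapshot("side");crop(im,195,180,112,84,"d5.png")
goto(d2w([0,-.02,.15]),-.2091+np.pi/2)
E
```

```text
t 3.88 tcp [ 0.4777 -0.2152  0.0528] F [0.3 0.4 0.1] row [np.float64(-0.0971), np.float64(0.0001), np.float64(0.0388), np.float64(0.0017)] q [-0.64  0.68  1.82 -0.    0.64  1.14] gap -0.005 q6lim
```

View pics/s5.png

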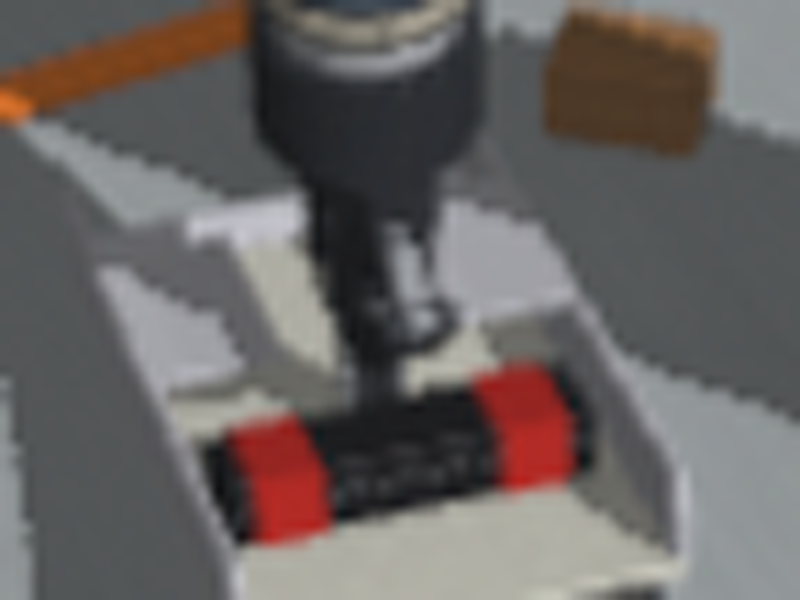

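View pics/d5.png

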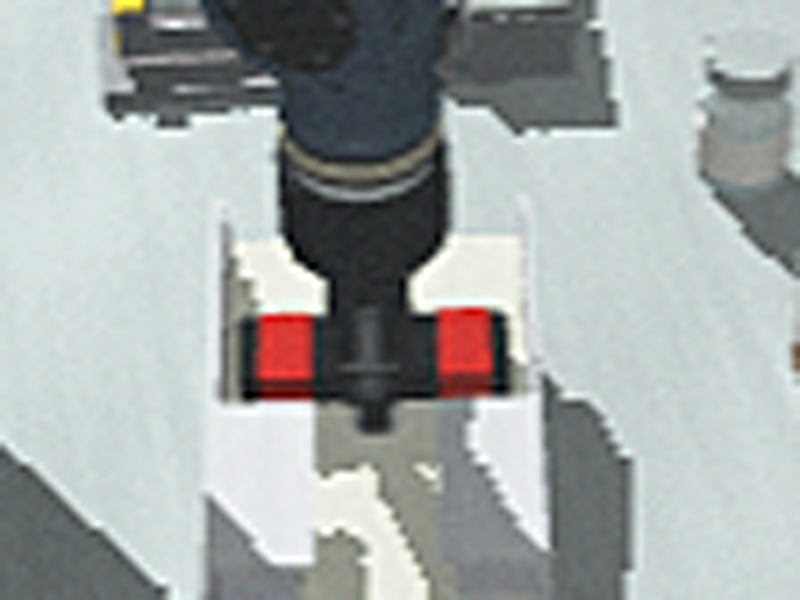

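Call:
{"op": "step_arm", "data": {"commands": [[0, 0, 0.006, 0], [-0.03, 0, 0.008, 0], [-0.06, 0, 0.008, 0], [-0.1, 0, 0.0, 0], [-0.13, 0, -0.01, 0], [-0.15, 0, -0.02, 0], [-0.15, 0, -0.02, 0]], "jaw": 0.06}}

```text
t: 4.47
tcp_pos: [0.4838, -0.1961, 0.2073]
tool_rot: [0.55, 0.442, -0.548, 0.45]
force: [-0.0, -0.1, 0.5]
finger_gap: 0.702
```

```bash
python3 - <<'E'
from h import *
import pickle
p=optics.camera_params("wrist");im=optics.snapshot("wrist")
pickle.dump(p,open("w2.pkl","wb"))
crop(im,0,0,512,384,"w2.png")
goto(d2w([0,.045,.15]),-.2091+np.pi/2)
E
```

```text
t 4.52 tcp [ 0.4827 -0.1962  0.2052] F [0.2 0.5 0.4] row [np.float64(0.0551), np.float64(-0.0014), np.float64(-0.0068), np.float64(0.0023)] q [-0.6   0.42  1.73 -0.    0.99  1.18] gap 0.703 q6lim
```

View pics/w2.png

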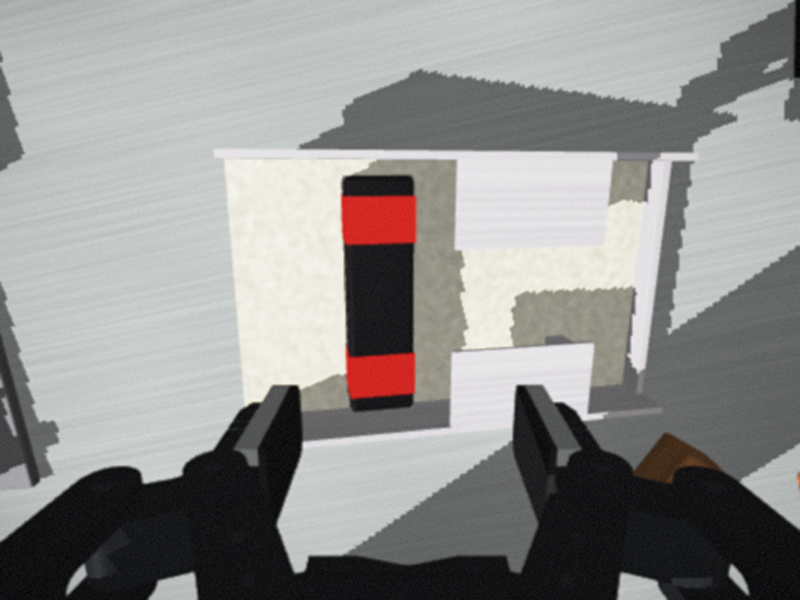

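```bash
python3 - <<'E'
from fit import *
import pickle
W=pickle.load(open("w2.pkl","rb"))
cw=lambda u,v:np.array((u/1.5625-.18,v/1.5625-.18))
obs=[cw(346,177),cw(412,177),cw(412,407),cw(353,409)]
def f(a):
    x0,s0,t=a;P=[]
    for x,y in((.065,.018),(.065,-.018),(-.065,-.018),(-.065,.018)):
        P.append(ch(x0+x*np.cos(t)-y*np.sin(t),s0+x*np.sin(t)+y*np.cos(t),.026))
    return (proj(W,world(QD,P))-np.array(obs)).ravel()
r=least_squares(f,[0,.045,0],loss='soft_l1');print(r.x.round(4),f(r.x).round(1))
E
```

```text
[-0.0006  0.0574  0.0057] [-1.4 -0.8  1.8 -1.1  1.5  1.4 -0.9  3.9]
```

```bash
python3 - <<'E'
from h import *
goto(d2w([-.0006,.053,.055]),-.2091+.005+np.pi/2)
E
```

```text
t 4.52 tcp [ 0.4827 -0.1962  0.2052] F [0.2 0.5 0.4] row [np.float64(0.1501), np.float64(-0.0028), np.float64(-0.0151), np.float64(-0.0027)] q [-0.6   0.42  1.73 -0.    0.99  1.18] gap 0.703 q6lim
```

Call:
{"op": "step_arm", "data": {"commands": [[0.03, -0.0028, -0.015, -0.003], [0.06, -0.0028, -0.015, -0.003], [0.085, -0.0028, -0.015, -0.003], [0.11, -0.0028, -0.015, -0.003], [0.13, -0.0028, -0.015, -0.003], [0.143, -0.0028, -0.015, -0.003], [0.15, -0.0028, -0.015, -0.003], [0.15, -0.0028, -0.015, -0.003]]}}

```text
t: 5.18
tcp_pos: [0.4822, -0.1813, 0.0525]
tool_rot: [0.549, 0.445, -0.548, 0.447]
force: [0.6, 0.4, -0.5]
finger_gap: 0.706
```

```bash
python3 - <<'E'
from h import *
crop(optics.snapshot("scene"),220,115,72,54,"s6.png")
crop(optics.snapshot("wrist"),0,0,512,384,"w6.png")
goto(d2w([-.0006,.053,.055]),-.2091+.005+np.pi/2)
E
```

```text
t 5.28 tcp [ 0.4837 -0.1819  0.0546] F [0.6 0.5 0.7] row [np.float64(-0.0004), np.float64(0.0003), np.float64(-0.0005), np.float64(-0.0002)] q [-0.58  0.67  1.84 -0.    0.62  1.2 ] gap 0.698 q6lim
```

View pics/w6.png

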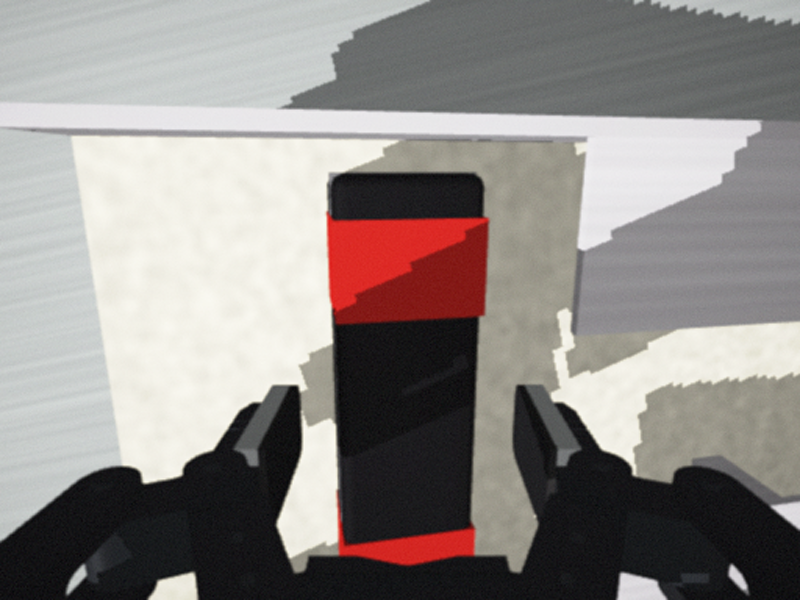

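View pics/s6.png

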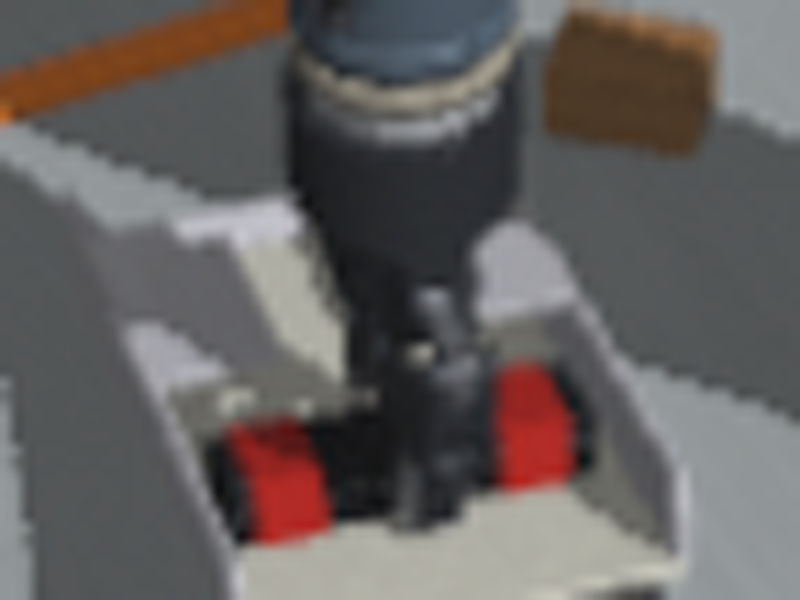

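Call:
{"op": "step_arm", "data": {"commands": [[0, 0, 0, 0], [0, 0, 0, 0], [0, 0, 0, 0], [0, 0, 0, 0], [0, 0, 0, 0], [0, 0, 0, 0]], "jaw": 0.02, "grip_force": 40}}

```text
t: 5.78
tcp_pos: [0.4842, -0.1825, 0.0558]
tool_rot: [0.549, 0.443, -0.548, 0.45]
force: [-1.7, -1.6, 7.8]
finger_gap: 0.428
```

```bash
python3 - <<'E'
from h import *
crop(optics.snapshot("scene"),220,115,72,54,"s7.png")
goto(d2w([-.0006,.053,.055]),-.2091+.005+np.pi/2)
E
```

```text
t 5.83 tcp [ 0.4842 -0.1825  0.0558] F [-2.4 -2.   6.7] row [np.float64(0.0008), np.float64(-0.0003), np.float64(-0.0009), np.float64(0.0)] q [-0.58  0.67  1.84 -0.    0.62  1.2 ] gap 0.432 q6lim
```

View pics/s7.png

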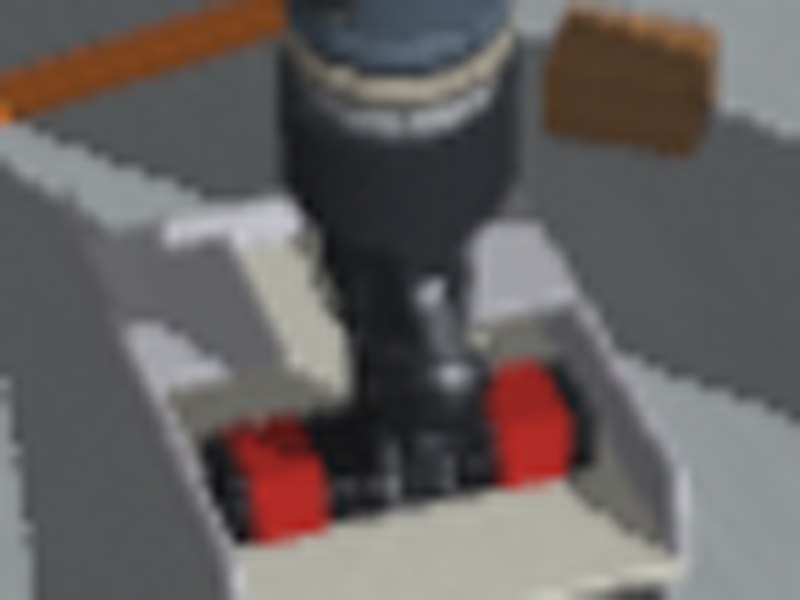

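Call:
{"op": "step_arm", "data": {"commands": [[-0.01, 0, 0, 0], [-0.025, 0, 0, 0], [-0.045, 0, 0, 0], [-0.07, 0, 0, 0], [-0.1, 0, 0, 0], [-0.13, 0, 0, 0], [-0.145, 0, 0, 0], [-0.145, 0, 0, 0]]}}

```text
t: 6.5
tcp_pos: [0.4852, -0.1826, 0.205]
tool_rot: [0.55, 0.44, -0.546, 0.453]
force: [0.4, 1.5, -0.2]
finger_gap: 0.429
```

```bash
python3 - <<'E'
from h import *
crop(optics.snapshot("scene"),200,85,120,90,"s8.png")
crop(optics.snapshot("side"),195,150,112,84,"d8.png")
crop(optics.snapshot("wrist"),0,0,512,384,"w8.png")
goto([.527,.234,.25],-.113+np.pi/2)
E
```

```text
t 6.65 tcp [ 0.4823 -0.181   0.2002] F [-0.4 -0.1 -2. ] row [np.float64(-0.0516), np.float64(-0.0399), np.float64(-0.4153), np.float64(-0.091)] q [-0.58  0.42  1.74 -0.    0.97  1.2 ] gap 0.432 q6lim
```

View pics/s8.png

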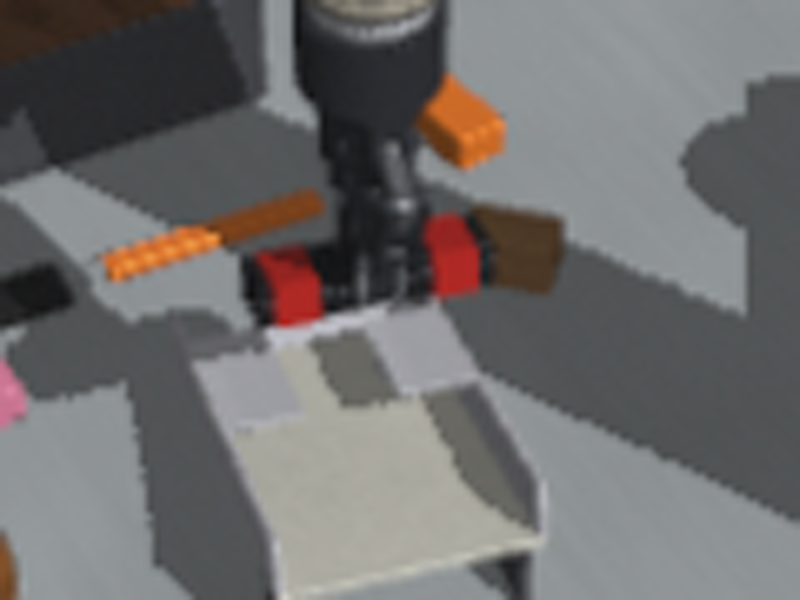

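View pics/d8.png

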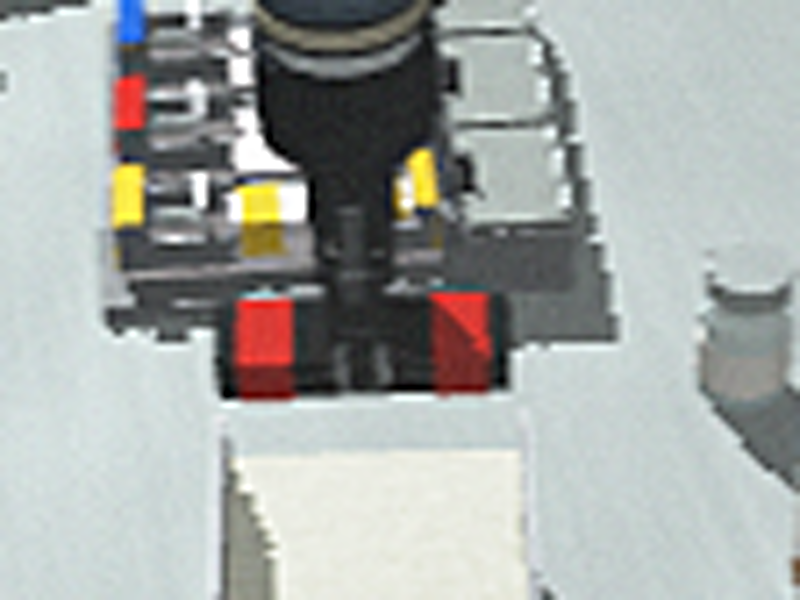

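View pics/w8.png

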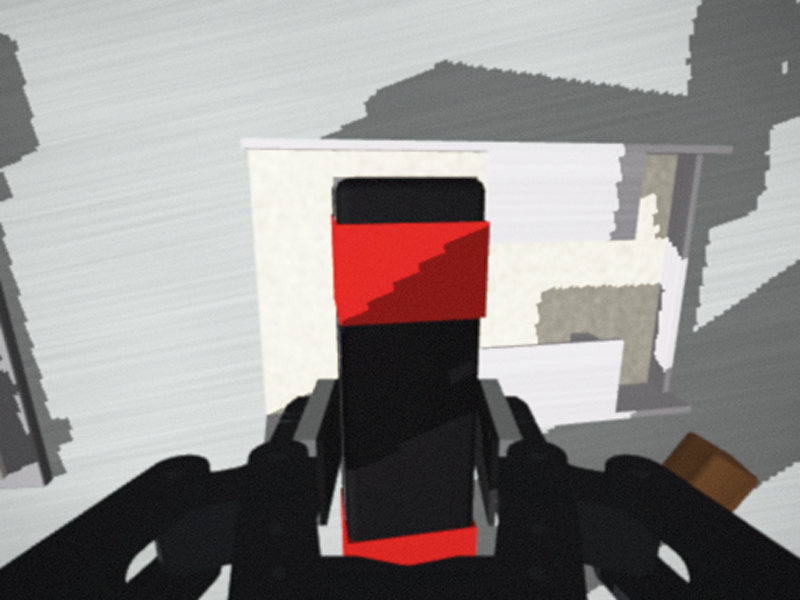

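```bash
python3 - <<'E'
from h import *
goto([.45,.145,.30],-.113+np.pi/2)
E
```

```text
t 6.65 tcp [ 0.4823 -0.181   0.2002] F [-0.4 -0.1 -2. ] row [np.float64(-0.1017), np.float64(-0.097), np.float64(-0.3123), np.float64(-0.091)] q [-0.58  0.42  1.74 -0.    0.97  1.2 ] gap 0.432 q6lim
```

Call:
{"op": "step_arm", "data": {"commands": [[-0.03, -0.01, -0.03, -0.01], [-0.045, -0.02, -0.065, -0.03], [-0.06, -0.033, -0.1, -0.05], [-0.07, -0.044, -0.135, -0.07], [-0.08, -0.055, -0.17, -0.09], [-0.09, -0.067, -0.205, -0.091], [-0.1, -0.078, -0.24, -0.091], [-0.102, -0.09, -0.275, -0.091]]}}

```text
t: 7.32
tcp_pos: [0.4487, 0.1087, 0.3001]
tool_rot: [0.528, 0.468, -0.527, 0.473]
force: [0.9, -0.9, -1.2]
finger_gap: 0.435
```

```bash
python3 - <<'E'
from h import *
goto([.45,.145,.30],-.113+np.pi/2)
E
```

```text
t 7.32 tcp [0.4487 0.1087 0.3001] F [ 0.9 -0.9 -1.2] row [np.float64(-0.0), np.float64(-0.0028), np.float64(-0.0362), np.float64(-0.0003)] q [-0.    0.22  1.74 -0.01  1.18  1.68] gap 0.435 q6lim
```

Call:
{"op": "step_arm", "data": {"commands": [[0, -0.002, -0.018, 0], [0, -0.003, -0.036, 0], [0, -0.003, -0.036, 0], [0, -0.003, -0.036, 0]]}}

```text
t: 7.65
tcp_pos: [0.4486, 0.1454, 0.2982]
tool_rot: [-0.526, -0.47, 0.528, -0.473]
force: [-0.5, 0.4, -1.0]
finger_gap: 0.43
```

```bash
python3 - <<'E'
from h import *
import pickle
p=optics.camera_params("wrist");im=optics.snapshot("wrist")
pickle.dump(p,open("w3.pkl","wb"))
cv2.imwrite("pics/w9raw.png",im[:,:,::-1]);crop(im,0,0,512,384,"w9.png")
goto([.45,.145,.30],-.113+np.pi/2)
E
```

```text
t 7.7 tcp [0.4489 0.1446 0.2984] F [ 0.4 -0.  -0.9] row [np.float64(-0.0016), np.float64(0.001), np.float64(-0.0005), np.float64(0.0007)] q [ 0.08  0.23  1.72 -0.01  1.19  1.76] gap 0.429 q6lim
```

View pics/w9.png

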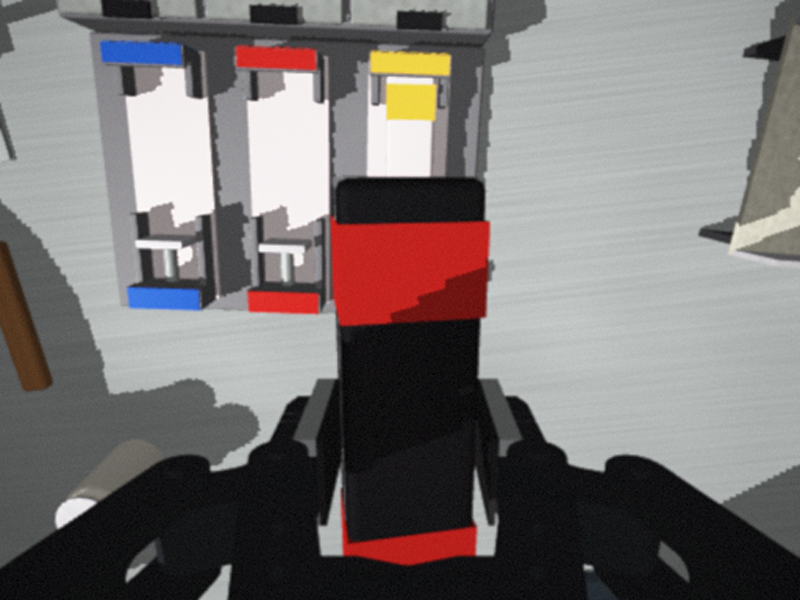

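```bash
python3 - <<'E'
import cv2
im=cv2.imread("pics/w9raw.png")[20:204,60:300]
cv2.imwrite("pics/w9z.png",cv2.resize(im,None,fx=3.25,fy=3.25,interpolation=cv2.INTER_CUBIC))
E
```

```text
(no output)
```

View pics/w9z.png

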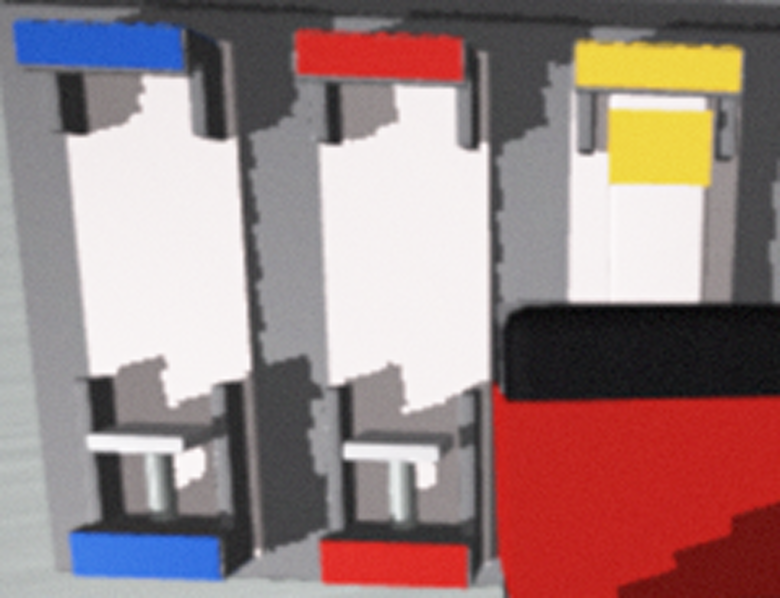

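```bash
cat > fit3.py <<'E'
from fit import *
import pickle
W=pickle.load(open("w3.pkl","rb"))
z=lambda u,v:(60+u/3.25-.35,20+v/3.25-.35)
pts=[((.059,0,.048),z(380,77)),((.059,.09,.048),z(100,68)),
((-.059,.017,.049),z(344,443)),((-.059,-.017,.049),z(438,447)),((-.059,.107,.049),z(88,434)),((-.059,.073,.049),z(184,438)),
((-.095,0,.05),z(395,543)),((-.112,0,.05),z(395,585)),((-.095,.09,.05),z(148,535)),((-.112,.09,.05),z(146,575))]
if __name__=="__main__":
    q=fit([(W,pts)],[.527,.234,-.113])
    es=lambda u,v:(239.5+u/5.769,199.5+v/5.769); ed=lambda u,v:(204.5+u/10.526,139.5+v/10.526)
    for n,p,b in(("scene",S,(240,200)),("side",D,(205,140))):
        print(n,[(((proj(p,world(q,[P]))[0]+.5-b)*(5.769 if n=="scene" else 10.526)).round().tolist(),P) for P in((-.095,0,.05),(-.112,0,.05),(-.112,.09,.05),(-.112,-.09,.05),(.059,0,.048))])
E
python3 fit3.py
```

```text
[ 0.5263  0.2257 -0.1398]
[[0.0, 0.8], [0.4, 0.7], [-0.2, -0.8], [0.6, -1.1], [-0.5, -0.3], [-0.1, -0.7], [-0.2, -0.4], [0.3, 0.6], [-1.4, -0.1], [0.6, 1.6]]
scene [([525.0, 187.0], (-0.095, 0, 0.05)), ([552.0, 178.0], (-0.112, 0, 0.05)), ([628.0, 306.0], (-0.112, 0.09, 0.05)), ([482.0, 60.0], (-0.112, -0.09, 0.05)), ([275.0, 271.0], (0.059, 0, 0.048))]
side [([108.0, 252.0], (-0.095, 0, 0.05)), ([67.0, 255.0], (-0.112, 0, 0.05)), ([68.0, 129.0], (-0.112, 0.09, 0.05)), ([66.0, 391.0], (-0.112, -0.09, 0.05)), ([483.0, 231.0], (0.059, 0, 0.048))]
```

```bash
python3 - <<'E'
from fit import *
import pickle
W=pickle.load(open("w3.pkl","rb"))
s=telemetry.sense();M=R.from_quat(s['tool_rot']).as_matrix();t=s['tcp_pos']
cw=lambda u,v:np.array((u/1.5625-.18,v/1.5625-.18))
obs=[cw(335,179),cw(485,179),cw(331,219),cw(489,221)]
# tool-frame: x down. top of case at x=-ht, far end at y=+.065+dy
def f(a):
    dy,dz,ht,b=a
    P=[t+M@[-ht,.065+dy,dz-.018],t+M@[-ht,.065+dy,dz+.018],t+M@[-ht,.065-b+dy,dz-.018],t+M@[-ht,.065-b+dy,dz+.018]]
    return (proj(W,P)-np.array(obs)).ravel()
print(proj(W,[t+M@[-.02,.065,-.018],t+M@[-.02,.065,.018]])*1.5625)
r=least_squares(f,[0,0,.02,.012],loss='soft_l1');print(r.x.round(4),f(r.x).round(1))
# from lifted side view pic d8 not used
E
```

```text
[[326.1159508  176.4581668 ]
 [489.08116809 176.91845107]]
[-0.0007  0.0005  0.0142  0.0094] [-1.7 -0.1  1.8  0.2  1.8  0.5 -1.9 -0.5]
```

```bash
cat >> h.py <<'E'
QB=[.5263,.2257,-.1398]
def b2w(P,q=None):
    return d2w(P,QB if q is None else q)
E
python3 - <<'E'
from h import *
goto(b2w([.013,0,.13]),QB[2]+np.pi/2)
E
```

```text
t 7.7 tcp [0.4489 0.1446 0.2984] F [ 0.4 -0.  -0.9] row [np.float64(0.1681), np.float64(0.0804), np.float64(-0.0898), np.float64(0.0275)] q [ 0.08  0.23  1.72 -0.01  1.19  1.76] gap 0.429 q6lim
```

Call:
{"op": "step_arm", "data": {"commands": [[0.02, 0.02, -0.02, 0.027], [0.045, 0.04, -0.045, 0.027], [0.07, 0.06, -0.065, 0.027], [0.1, 0.08, -0.09, 0.027], [0.13, 0.08, -0.09, 0.027], [0.155, 0.08, -0.09, 0.027], [0.168, 0.08, -0.09, 0.027], [0.168, 0.08, -0.09, 0.027]]}}

```text
t: 8.37
tcp_pos: [0.5361, 0.222, 0.1255]
tool_rot: [-0.53, -0.463, 0.538, -0.464]
force: [-0.9, -0.0, -1.0]
finger_gap: 0.429
```

```bash
python3 - <<'E'
from h import *
import pickle
p=optics.camera_params("wrist");im=optics.snapshot("wrist")
pickle.dump(p,open("w4.pkl","wb"))
crop(im,0,0,512,384,"w10.png")
crop(optics.snapshot("side"),195,130,112,84,"d10.png")
goto(b2w([.013,0,.13]),QB[2]+np.pi/2)
E
```

```text
t 8.47 tcp [0.5388 0.2229 0.1293] F [ 0.9 -0.4 -1. ] row [np.float64(-0.0007), np.float64(0.0002), np.float64(-0.0011), np.float64(-0.0012)] q [ 0.2   0.61  1.63 -0.01  0.91  1.92] gap 0.43 q6lim
```

View pics/w10.png

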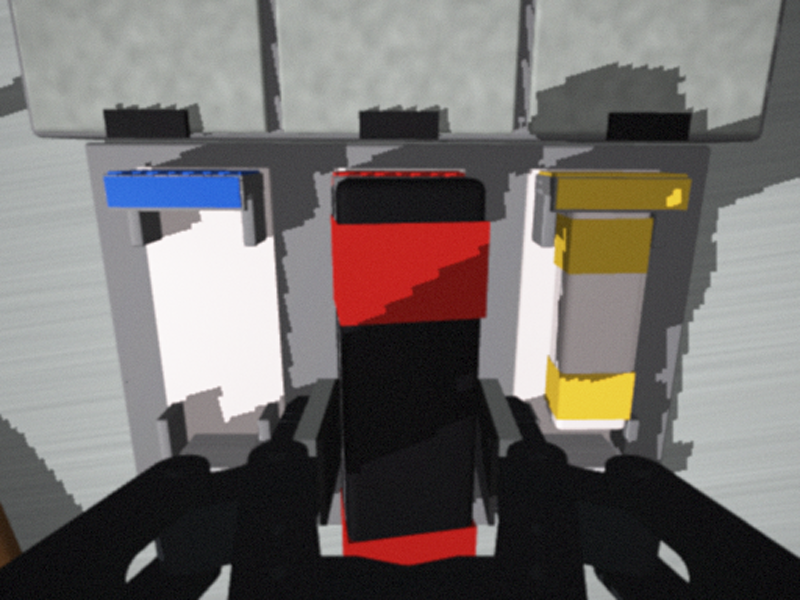

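View pics/d10.png

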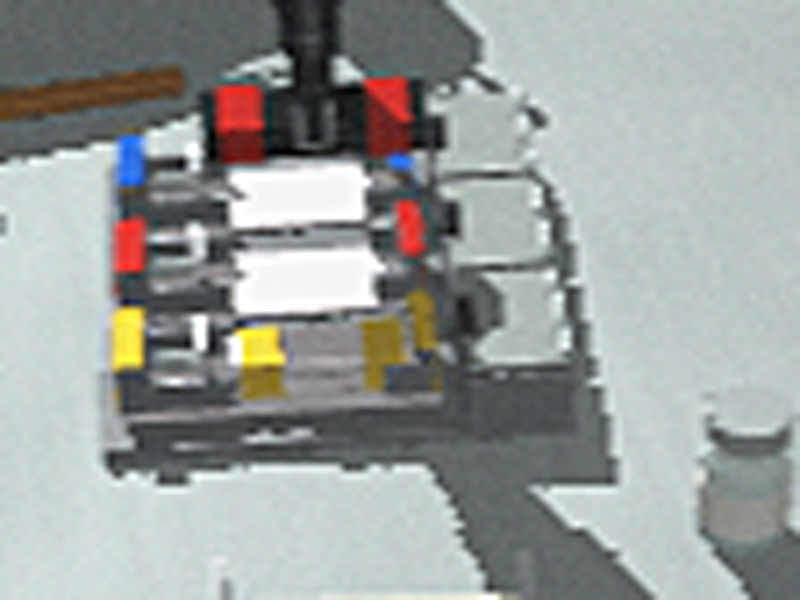

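```bash
python3 - <<'E'
from fit import *
import pickle
W4=pickle.load(open("w4.pkl","rb"))
cw=lambda u,v:np.array((u/1.5625-.18,v/1.5625-.18))
pts=[((.059,.09,.048),cw(174,208)),((.059,-.09,.048),cw(621.5,209))]
from fit3 import pts as p3, W
print((proj(W4,world(QB,[p[0] for p in pts]))-np.array([p[1] for p in pts])).round(1))
q=fit([(W4,pts),(W,p3)],QB)
q=fit([(W4,pts),(W,p3)],QB)
# lips' half widths and guide wall cross checks
for P in [(.042,.09+.0215,.014),(.042,.09-.0215,.014),(-.042,.09-.0215,.034),(.042,.0215,.034),(.087,.145,.055),(.087,-.145,.055)]:
    print(P,((proj(W4,world(q,[P]))[0]+.18)*1.5625).round())
E
```

```text
[[ 0.4  1.1]
 [-0.9  0.2]]
[ 0.5265  0.2256 -0.1408]
[[0.5, 0.6], [-0.7, 0.0], [0.2, 0.6], [0.5, 0.4], [-0.2, -0.9], [0.6, -1.3], [-0.5, -0.6], [-0.1, -0.9], [-0.2, -0.5], [0.3, 0.5], [-1.4, -0.3], [0.6, 1.4]]
[ 0.5265  0.2256 -0.1408]
[[0.5, 0.6], [-0.7, 0.0], [0.2, 0.6], [0.5, 0.4], [-0.2, -0.9], [0.6, -1.3], [-0.5, -0.6], [-0.1, -0.9], [-0.2, -0.5], [0.3, 0.5], [-1.4, -0.3], [0.6, 1.4]]
(0.042, 0.11149999999999999, 0.014) [163. 238.]
(0.042, 0.0685, 0.014) [254. 238.]
(-0.042, 0.0685, 0.034) [257. 419.]
(0.042, 0.0215, 0.034) [350. 245.]
(0.087, 0.145, 0.055) [ 11. 135.]
(0.087, -0.145, 0.055) [781. 136.]
```

```bash
sed -i 's/^QB=.*/QB=[.5265,.2256,-.1405]/' h.py; python3 - <<'E'
from h import *
goto(b2w([.0105,0,.068]),QB[2]+np.pi/2)
E
```

```text
t 8.47 tcp [0.5388 0.2229 0.1293] F [ 0.9 -0.4 -1. ] row [np.float64(0.0613), np.float64(-0.0021), np.float64(-0.0014), np.float64(-0.0005)] q [ 0.2   0.61  1.63 -0.01  0.91  1.92] gap 0.43 q6lim
```

Call:
{"op": "step_arm", "data": {"commands": [[0.01, -0.002, -0.001, 0], [0.025, -0.002, -0.001, 0], [0.04, -0.002, -0.001, 0], [0.052, -0.002, -0.001, 0], [0.059, -0.002, -0.001, 0], [0.061, -0.002, -0.001, 0], [0.061, -0.002, -0.001, 0]], "grip_force": 30}}

```text
t: 9.05
tcp_pos: [0.537, 0.2236, 0.0681]
tool_rot: [-0.532, -0.462, 0.536, -0.465]
force: [0.3, 0.0, -1.5]
finger_gap: 0.43
```

```bash
python3 - <<'E'
from h import *
crop(optics.snapshot("side"),195,140,112,84,"d11.png")
crop(optics.snapshot("wrist"),0,0,512,384,"w11.png")
goto(b2w([.0105,0,.06]),QB[2]+np.pi/2)
E
```

```text
t 9.15 tcp [0.5375 0.2239 0.0689] F [ 0.4 -0.  -0.9] row [np.float64(0.0089), np.float64(-0.0007), np.float64(-0.0002), np.float64(-0.0005)] q [ 0.21  0.7   1.66 -0.01  0.78  1.92] gap 0.434 q6lim
```

View pics/d11.png

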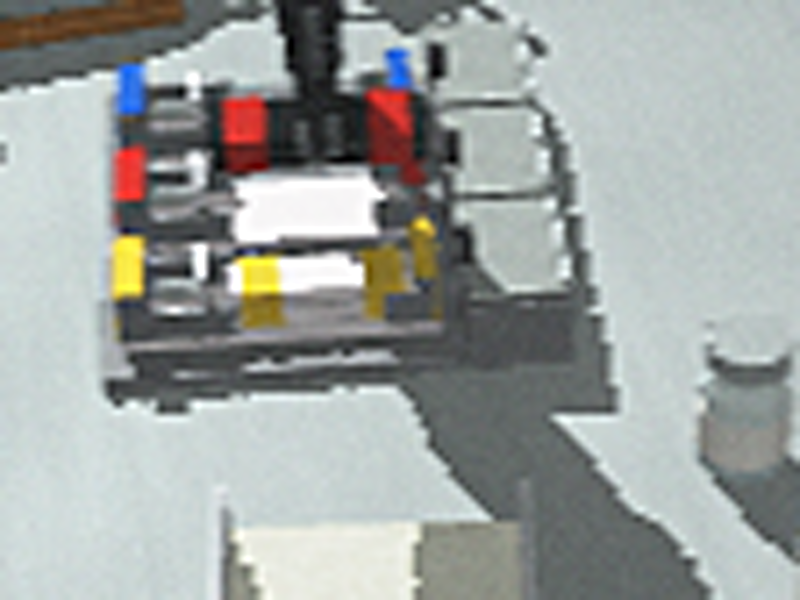

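View pics/w11.png

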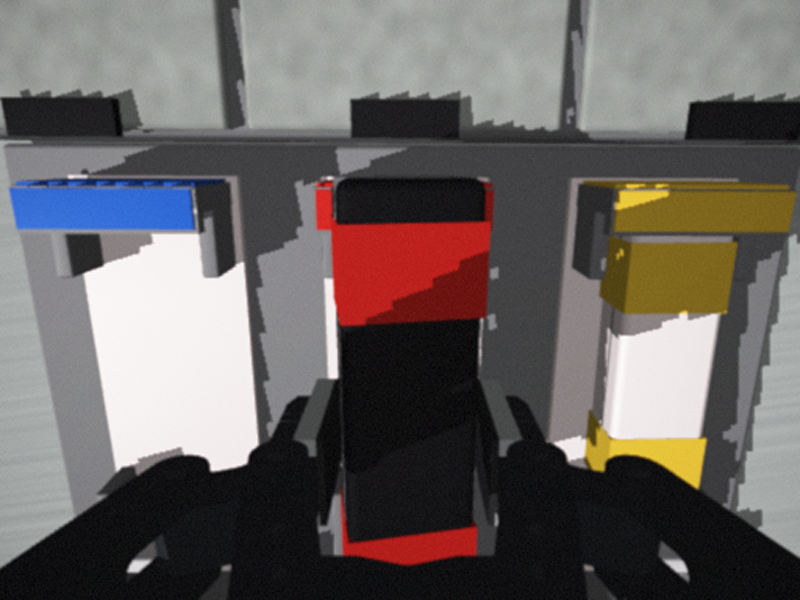

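Call:
{"op": "step_arm", "data": {"commands": [[0.003, -0.0005, -0.001, 0], [0.006, -0.0005, -0.001, 0], [0.009, -0.0005, -0.001, 0], [0.012, -0.0005, -0.001, 0], [0.015, -0.0005, -0.001, 0], [0.015, -0.0005, -0.001, 0]]}}

```text
t: 9.65
tcp_pos: [0.5372, 0.225, 0.0537]
tool_rot: [-0.533, -0.462, 0.535, -0.465]
force: [-0.9, 0.4, 2.0]
finger_gap: 0.42
```

```bash
python3 - <<'E'
from h import *
crop(optics.snapshot("side"),195,140,112,84,"d12.png")
crop(optics.snapshot("wrist"),0,0,512,384,"w12.png")
goto(b2w([.010,0.001,.05]),QB[2]+np.pi/2)
E
```

```text
t 9.75 tcp [0.5373 0.225  0.0539] F [-0.9  1.9  2. ] row [np.float64(0.0039), np.float64(-0.0008), np.float64(-0.0001), np.float64(-0.0004)] q [ 0.21  0.72  1.67 -0.01  0.75  1.93] gap 0.427 q6lim
```

View pics/w12.png

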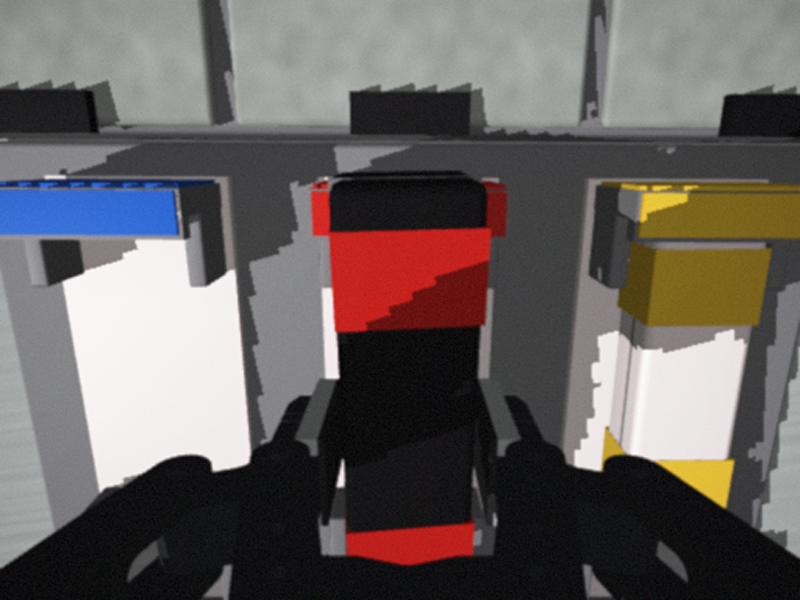

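Call:
{"op": "step_arm", "data": {"commands": [[0.002, 0, 0, 0], [0.004, 0, 0, 0], [0.006, 0, 0, 0], [0.008, 0, 0, 0], [0.01, 0, 0, 0], [0.011, 0, 0, 0], [0.011, 0, 0, 0]]}}

```text
t: 10.33
tcp_pos: [0.5363, 0.2253, 0.0426]
tool_rot: [-0.532, -0.462, 0.535, -0.465]
force: [-3.4, 2.2, 3.6]
finger_gap: 0.414
```

```bash
python3 - <<'E'
from h import *
crop(optics.snapshot("side"),195,140,112,84,"d13.png")
crop(optics.snapshot("wrist"),0,0,512,384,"w13.png")
crop(optics.snapshot("scene"),240,200,112,84,"s13.png")
goto(b2w([.010,0.001,.042]),QB[2]+np.pi/2)
E
```

```text
t 10.48 tcp [0.5364 0.2251 0.0427] F [-4.2  2.4  4. ] row [np.float64(0.0007), np.float64(0.0001), np.float64(-0.0001), np.float64(-0.0002)] q [ 0.21  0.74  1.67 -0.01  0.73  1.93] gap 0.412 q6lim
```

View pics/w13.png

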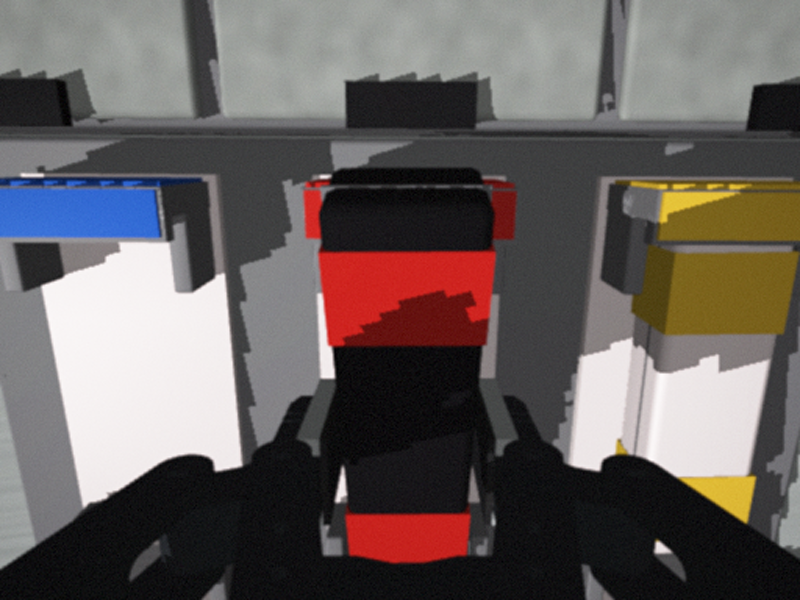

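View pics/s13.png

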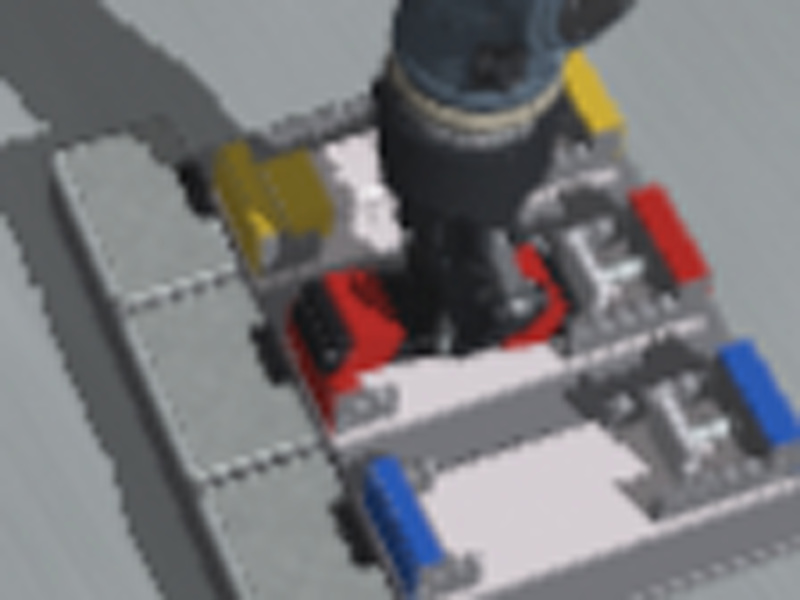

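View pics/d13.png

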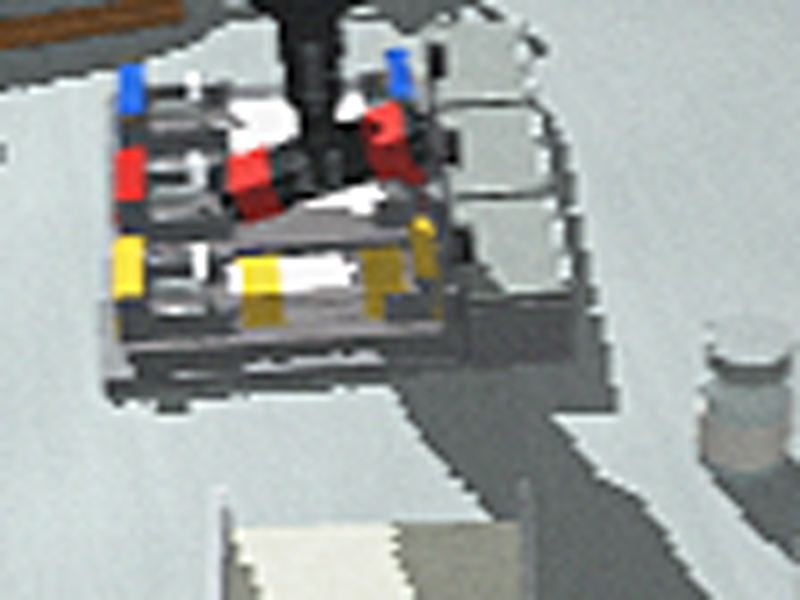

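Call:
{"op": "step_arm", "data": {"commands": [[0, -0.003, 0, 0], [0, -0.006, 0, 0], [0, -0.009, 0, 0], [0, -0.012, 0, 0], [0, -0.015, 0, 0], [0, -0.018, 0, 0], [0, -0.021, 0, 0], [0, -0.022, 0, 0]], "grip_force": 45}}

```text
t: 11.15
tcp_pos: [0.5171, 0.2278, 0.0431]
tool_rot: [0.534, 0.461, -0.534, 0.467]
force: [6.6, -3.5, -2.8]
finger_gap: 0.41
```

```bash
python3 - <<'E'
from h import *
crop(optics.snapshot("side"),195,140,112,84,"d14.png")
crop(optics.snapshot("wrist"),0,0,512,384,"w14.png")
crop(optics.snapshot("scene"),240,200,112,84,"s14.png")
goto(b2w([-.012,0.001,.042]),QB[2]+np.pi/2)
E
```

```text
t 11.3 tcp [0.5176 0.2277 0.0431] F [ 6.9 -3.5 -3.6] row [np.float64(0.0011), np.float64(-0.0029), np.float64(-0.0002), np.float64(0.0009)] q [ 0.22  0.73  1.72 -0.01  0.69  1.94] gap 0.411 q6lim
```

View pics/w14.png

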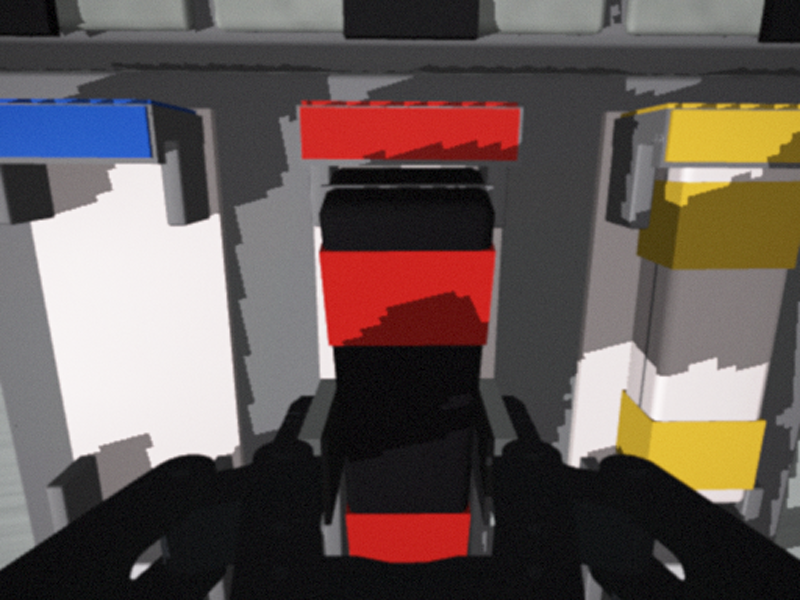

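View pics/s14.png

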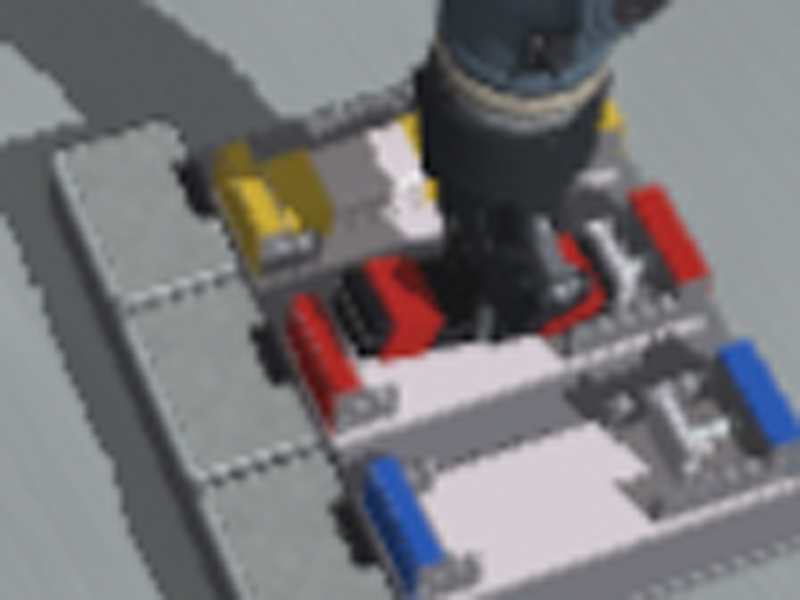

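View pics/d14.png

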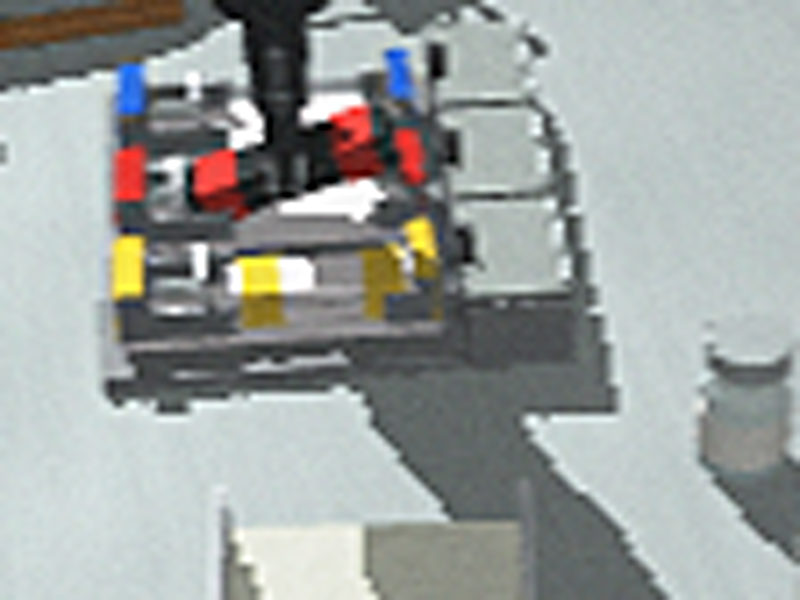

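Call:
{"op": "step_arm", "data": {"commands": [[0, -0.003, 0, 0], [0, -0.006, 0, 0], [0, -0.006, 0, 0], [0, -0.006, 0, 0]]}}

```text
t: 11.63
tcp_pos: [0.5152, 0.2282, 0.0436]
tool_rot: [0.536, 0.459, -0.531, 0.469]
force: [6.8, -3.8, -2.8]
finger_gap: 0.411
```

```bash
python3 - <<'E'
from h import *
crop(optics.snapshot("wrist"),0,0,512,384,"w15.png")
goto(b2w([-.013,0.001,.042]),QB[2]+np.pi/2)
E
```

```text
t 11.68 tcp [0.5153 0.2282 0.0436] F [ 6.  -3.  -3.3] row [np.float64(0.0016), np.float64(-0.0016), np.float64(-0.0), np.float64(0.0021)] q [ 0.22  0.72  1.73 -0.01  0.68  1.94] gap 0.41 q6lim
```

View pics/w15.png

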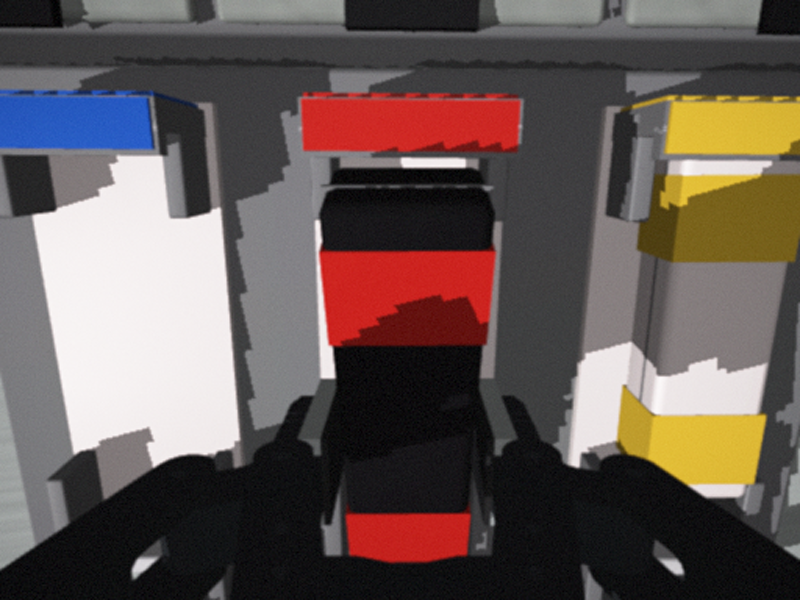

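Call:
{"op": "step_arm", "data": {"commands": [[0.003, -0.005, 0, 0], [0.006, -0.005, 0, 0], [0.009, -0.005, 0, 0], [0.011, -0.005, 0, 0], [0.013, -0.005, 0, 0], [0.013, -0.005, 0, 0]]}}

```text
t: 12.18
tcp_pos: [0.5179, 0.2291, 0.0346]
tool_rot: [0.54, 0.456, -0.526, 0.472]
force: [9.1, -4.6, 12.2]
finger_gap: 0.409
```

```bash
python3 - <<'E'
from h import *
crop(optics.snapshot("wrist"),0,0,512,384,"w16.png")
crop(optics.snapshot("side"),195,140,112,84,"d16.png")
goto(b2w([-.013,0.001,.023]),QB[2]+np.pi/2)
E
```

```text
t 12.28 tcp [0.518  0.2291 0.0344] F [ 8.2 -5.1 13.2] row [np.float64(0.0112), np.float64(-0.0044), np.float64(0.0013), np.float64(0.0026)] q [ 0.22  0.74  1.74 -0.02  0.64  1.95] gap 0.413 q6lim
```

View pics/w16.png

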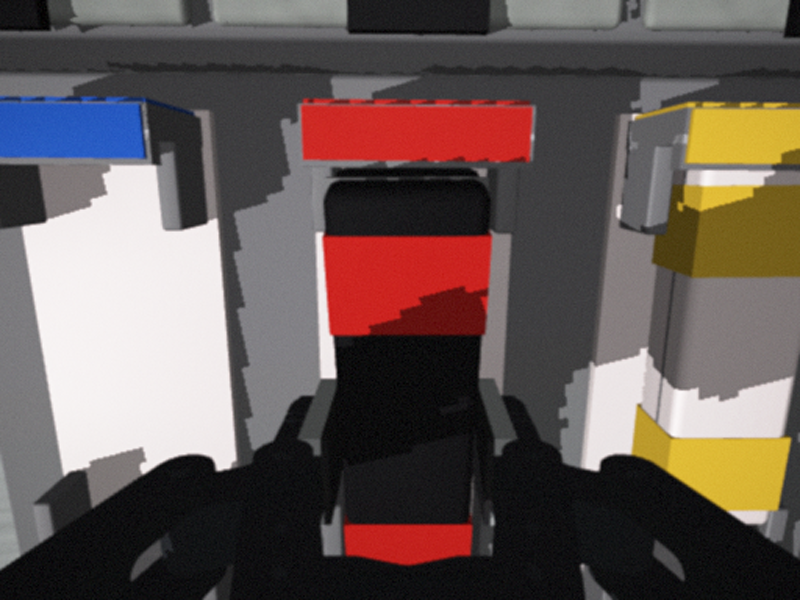

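View pics/d16.png

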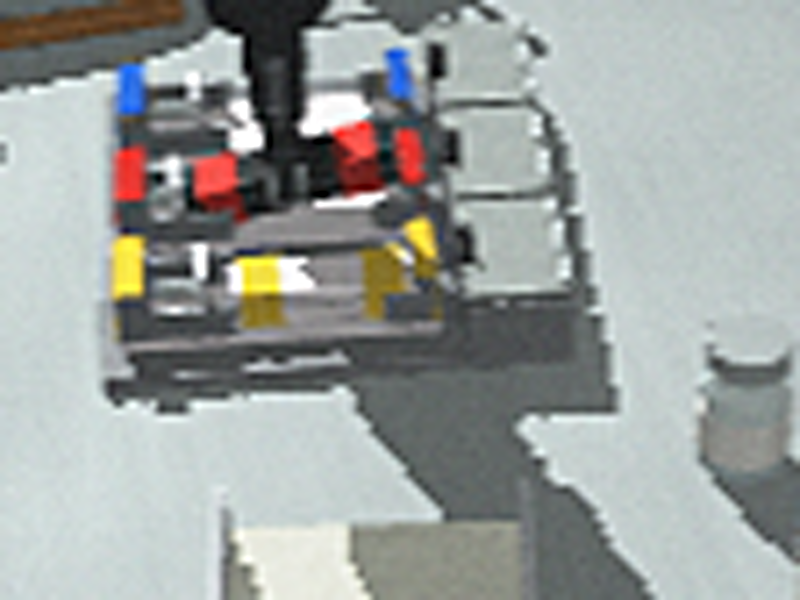

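Call:
{"op": "step_arm", "data": {"commands": [[0, -0.004, 0, 0], [0, -0.008, 0, 0.002], [0, -0.01, 0, 0.002], [0.002, -0.01, 0, 0.002], [0.004, -0.01, 0, 0.002], [0.004, -0.01, 0, 0.002]], "grip_force": 28}}

```text
t: 12.78
tcp_pos: [0.5148, 0.2302, 0.0326]
tool_rot: [0.544, 0.453, -0.522, 0.475]
force: [9.5, -6.4, 7.5]
finger_gap: 0.41
```

```bash
python3 - <<'E'
from h import *
crop(optics.snapshot("wrist"),0,0,512,384,"w17.png")
crop(optics.snapshot("side"),195,140,112,84,"d17.png")
goto(b2w([-.013,0.001,.023]),QB[2]+np.pi/2)
E
```

```text
t 12.88 tcp [0.5148 0.2302 0.0327] F [ 9.5 -6.   8.5] row [np.float64(0.0097), np.float64(-0.0012), np.float64(0.0019), np.float64(0.0019)] q [ 0.23  0.74  1.75 -0.02  0.61  1.96] gap 0.408 q6lim
```

View pics/w17.png

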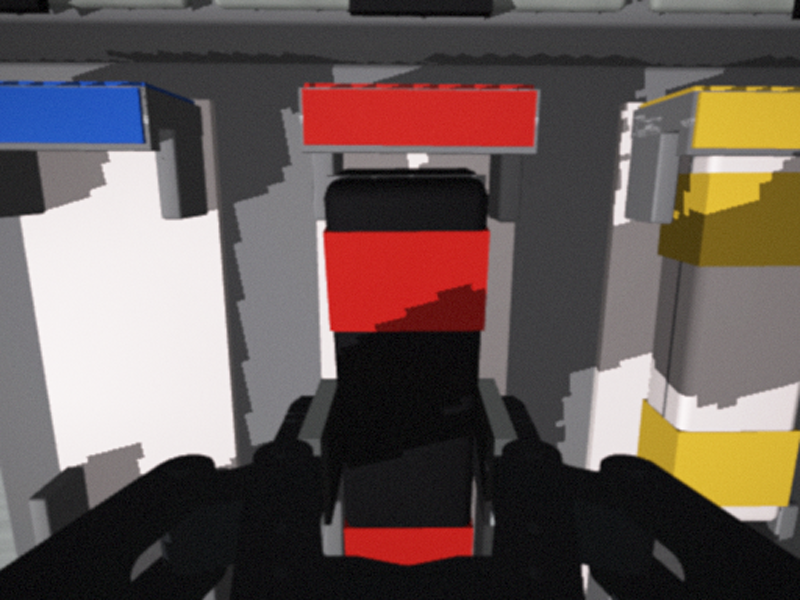

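View pics/d17.png

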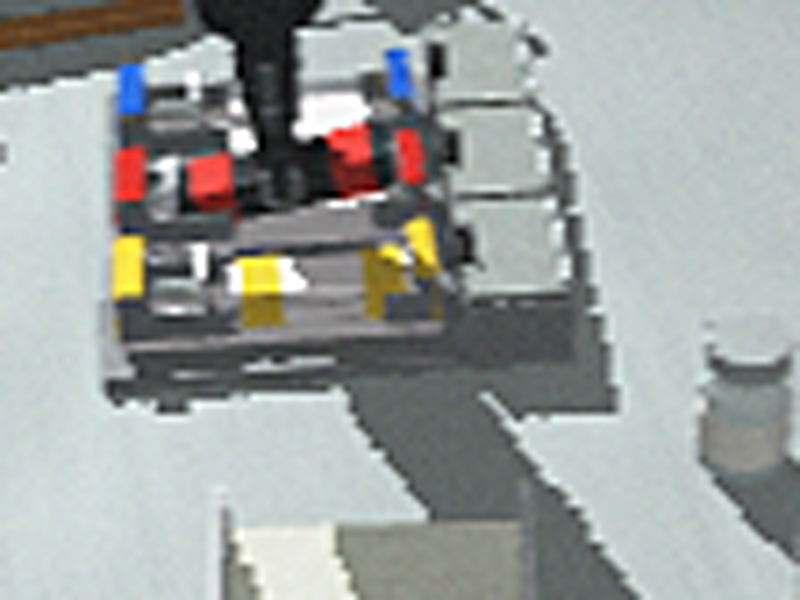

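```bash
python3 -c "
from h import *
s=telemetry.sense();M=R.from_quat(s['tool_rot']).as_matrix();print(M.round(3)); print(M.T@s['force'],s['ft_torque'].round(2))
q=QB;c,n=np.cos(q[2]),np.sin(q[2]);d=s['tcp_pos'][:2]-q[:2];print(c*d[0]+n*d[1],-n*d[0]+c*d[1])"
```

```text
[[ 0.043  0.989 -0.138]
 [-0.003 -0.138 -0.99 ]
 [-0.999  0.043 -0.003]]
[-8.067359   10.58888533  4.56223342] [-0.93 -1.06  0.16]
-0.012233676558522501 0.0028894563795082762
```

Call:
{"op": "step_arm", "data": {"commands": [[0.002, -0.006, 0.002, 0.002], [0.004, -0.008, 0.003, 0.002], [0.006, -0.008, 0.003, 0.002], [0.008, -0.008, 0.003, 0.002], [0.01, -0.008, 0.003, 0.002], [0.01, -0.008, 0.003, 0.002]]}}

```text
t: 13.38
tcp_pos: [0.5172, 0.2294, 0.0258]
tool_rot: [0.551, 0.449, -0.516, 0.478]
force: [13.0, -2.8, 7.9]
finger_gap: 0.408
```

```bash
cat >> h.py <<'E'
def st():
    s=telemetry.sense();M=R.from_quat(s['tool_rot']).as_matrix();q=QB;c,n=np.cos(q[2]),np.sin(q[2]);d=s['tcp_pos'][:2]-q[:2]
    print("t",round(s['t'],2),"bay xyz",(c*d[0]+n*d[1]).round(4),(-n*d[0]+c*d[1]).round(4),s['tcp_pos'][2].round(4),"toolx",M[:,0].round(3),"Ftool",(M.T@s['force']).round(1),"gap",round(s['finger_gap']*.0854,4))
E
python3 - <<'E'
from h import *
crop(optics.snapshot("wrist"),0,0,512,384,"w18.png")
crop(optics.snapshot("side"),195,140,112,84,"d18.png")
st()
E
```

```text
t 13.48 bay xyz -0.0097 0.0024 0.0259 toolx [ 0.065  0.001 -0.998] Ftool [-5.6 13.1  1.3] gap 0.0349
```

View pics/w18.png

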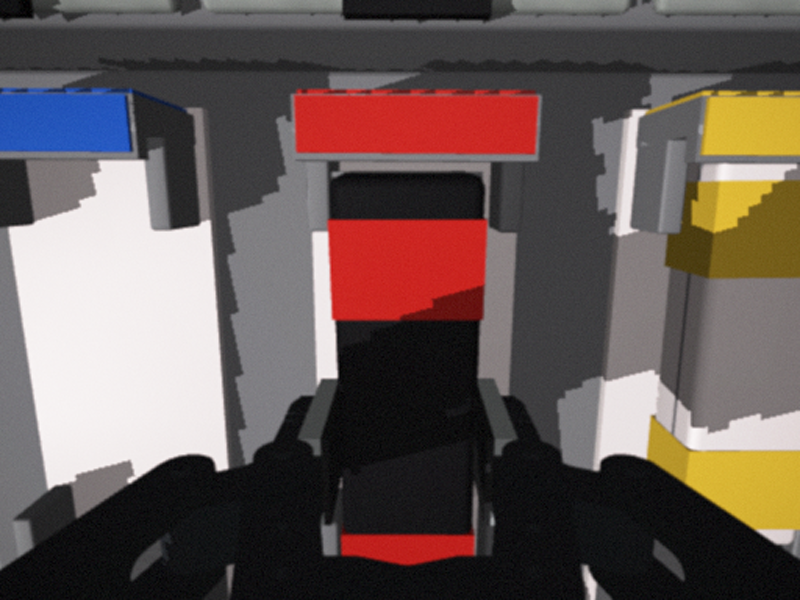

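View pics/d18.png

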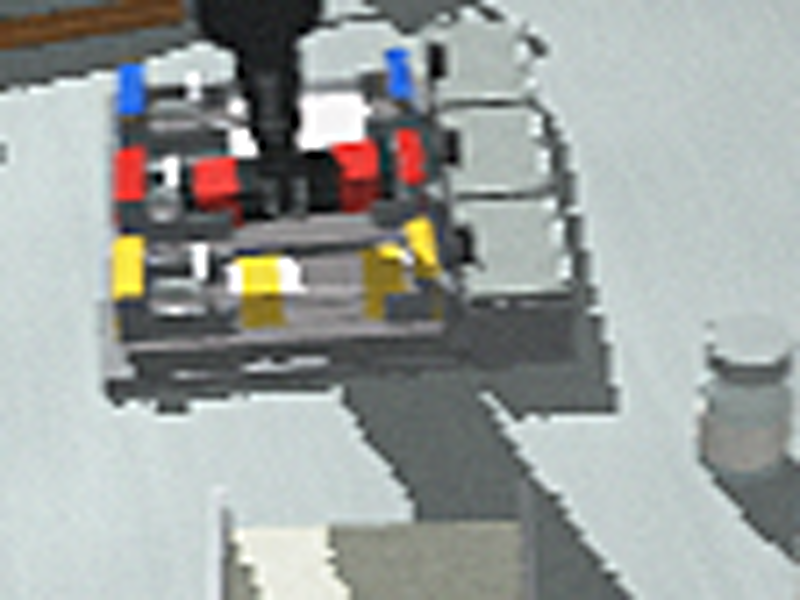

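Call:
{"op": "step_arm", "data": {"commands": [[0.002, -0.006, 0.001, 0], [0.004, -0.008, 0.002, 0], [0.006, -0.008, 0.002, 0], [0.008, -0.008, 0.002, 0], [0.008, -0.008, 0.002, 0]]}}

```text
t: 13.9
tcp_pos: [0.5187, 0.2294, 0.0212]
tool_rot: [0.557, 0.445, -0.51, 0.482]
force: [10.6, -3.5, 10.1]
finger_gap: 0.407
```

```bash
python3 - <<'E'
from h import *
crop(optics.snapshot("wrist"),0,0,512,384,"w19.png")
crop(optics.snapshot("side"),195,140,112,84,"d19.png")
crop(optics.snapshot("scene"),240,200,112,84,"s19.png")
st()
E
```

```text
t 14.05 bay xyz -0.0082 0.0027 0.0211 toolx [ 0.084  0.004 -0.996] Ftool [-9.6 12.4  2.4] gap 0.0349
```

View pics/w19.png

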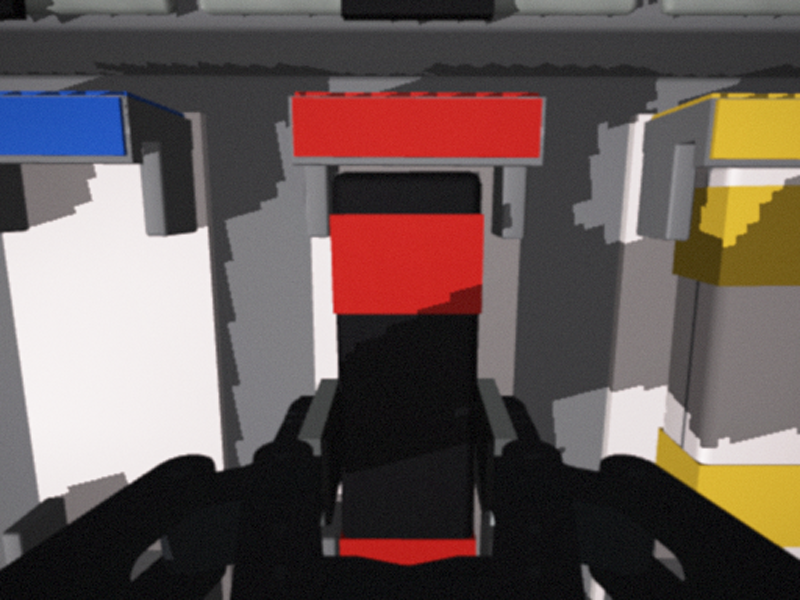

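View pics/s19.png

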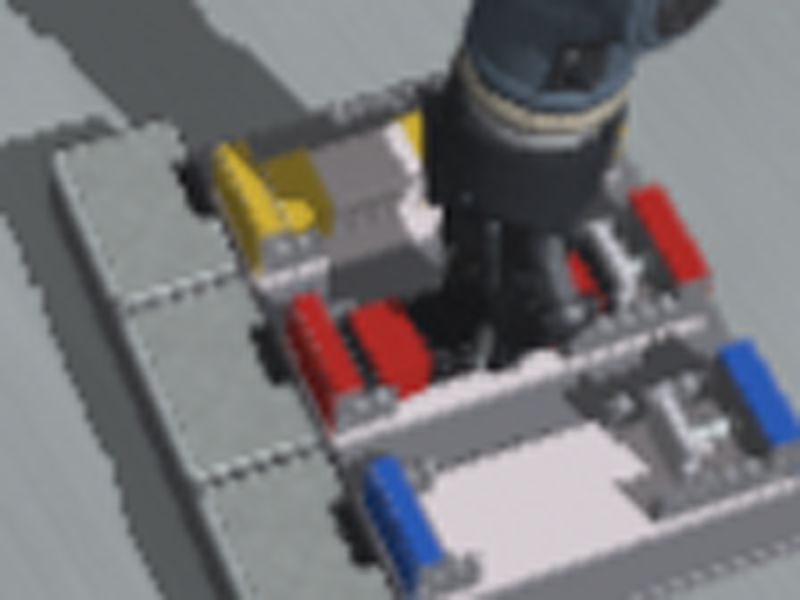

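View pics/d19.png

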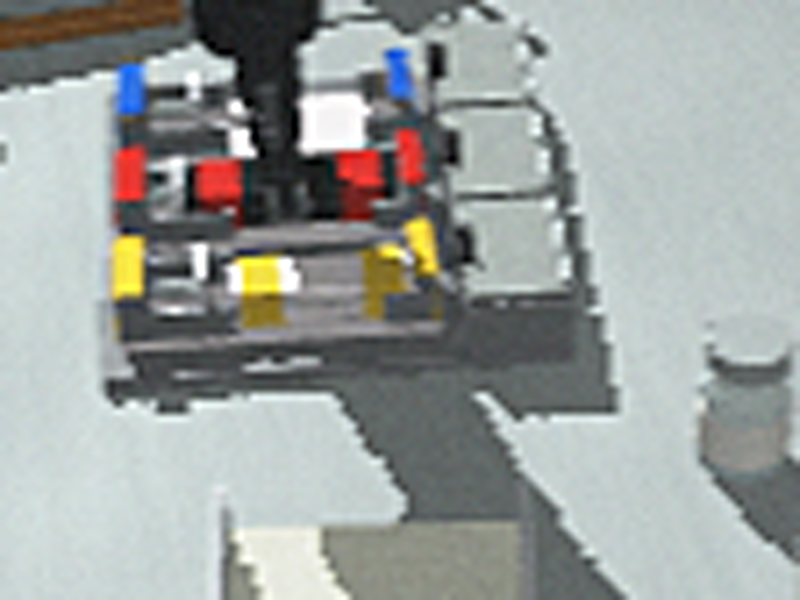

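Call:
{"op": "step_arm", "data": {"commands": [[0.002, -0.006, 0.001, 0], [0.004, -0.008, 0.002, 0], [0.006, -0.008, 0.002, 0], [0.008, -0.008, 0.002, 0], [0.008, -0.008, 0.002, 0]], "grip_force": 22}}

```text
t: 14.47
tcp_pos: [0.5191, 0.2296, 0.0207]
tool_rot: [0.562, 0.441, -0.504, 0.485]
force: [0.1, -4.8, 45.4]
finger_gap: 0.405
```

```bash
python3 - <<'E'
from h import *
im=optics.snapshot("wrist")
crop(im,0,0,512,384,"w20.png")
crop(im,180,80,160,120,"w20z.png")
crop(optics.snapshot("side"),200,140,80,60,"d20.png")
st()
E
```

```text
t 14.57 bay xyz -0.0079 0.0029 0.0206 toolx [ 0.103  0.007 -0.995] Ftool [-45.8   4.7   3.4] gap 0.035
```

View pics/w20z.png

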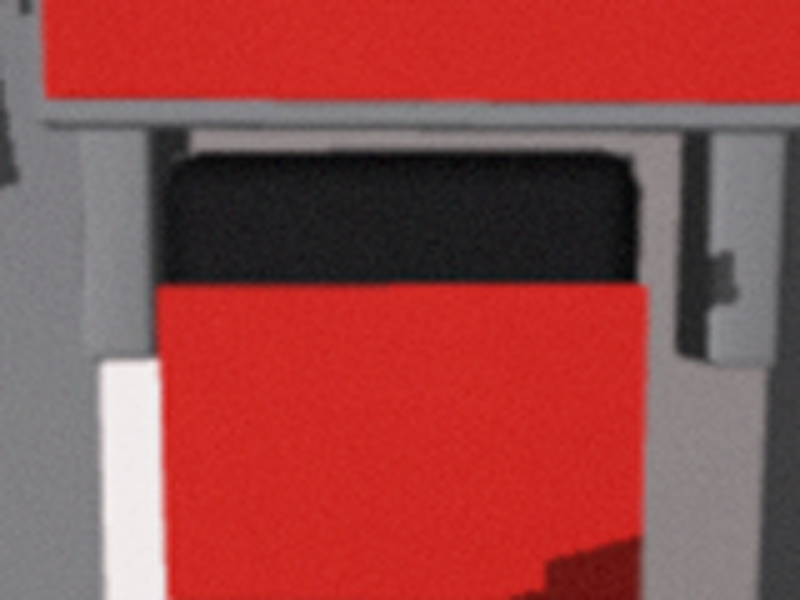

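View pics/d20.png

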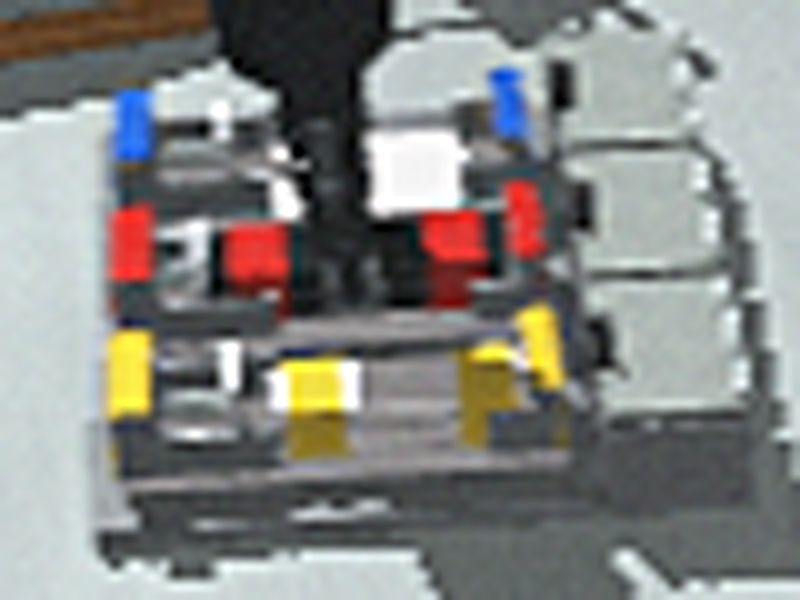

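Call:
{"op": "step_arm", "data": {"commands": [[0.0, 0, 0.001, 0], [0.0005, 0.002, 0.0025, 0], [0.001, 0.004, 0.0025, 0], [0.001, 0.006, 0.0025, 0], [0.001, 0.008, 0.0025, 0], [0.001, 0.008, 0.0025, 0]]}}

```text
t: 15.07
tcp_pos: [0.5256, 0.2265, 0.0209]
tool_rot: [0.562, 0.442, -0.504, 0.485]
force: [-1.8, 2.0, 15.3]
finger_gap: 0.409
```

```bash
python3 - <<'E'
from h import *
im=optics.snapshot("wrist")
crop(im,0,0,512,384,"w21.png")
st()
E
```

```text
t 15.12 bay xyz -0.001 0.0008 0.0209 toolx [ 0.101  0.008 -0.995] Ftool [-15.6  -0.6  -1.9] gap 0.0347
```

View pics/w21.png

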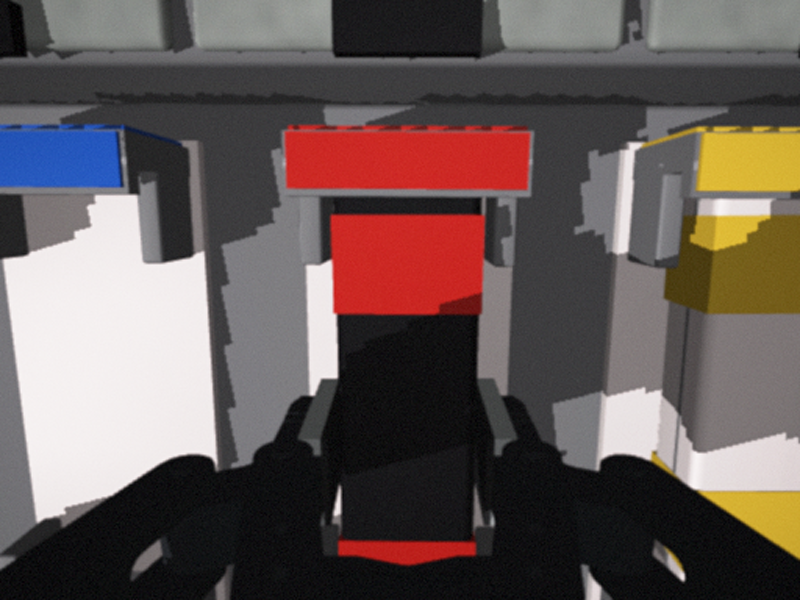

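Call:
{"op": "step_arm", "data": {"commands": [[0, 0, 0, 0], [0, 0, 0, 0], [0, 0, 0, 0], [0, 0, 0, 0], [0, 0, 0, 0], [0, 0, 0, 0]], "jaw": 0.054}}

```text
t: 15.62
tcp_pos: [0.5251, 0.2263, 0.0203]
tool_rot: [0.562, 0.442, -0.505, 0.484]
force: [-1.1, -0.4, 0.0]
finger_gap: 0.636
```

```bash
python3 - <<'E'
from h import *
im=optics.snapshot("wrist")
crop(im,0,0,512,384,"w22.png")
st()
s=telemetry.sense();print(R.from_quat(s['tool_rot']).as_matrix()[2].round(3))
E
```

```text
t 15.67 bay xyz -0.0014 0.0006 0.0205 toolx [ 0.1    0.007 -0.995] Ftool [-1.1  0.2  0.2] gap 0.0539
[-0.995  0.098 -0.021]
```

View pics/w22.png

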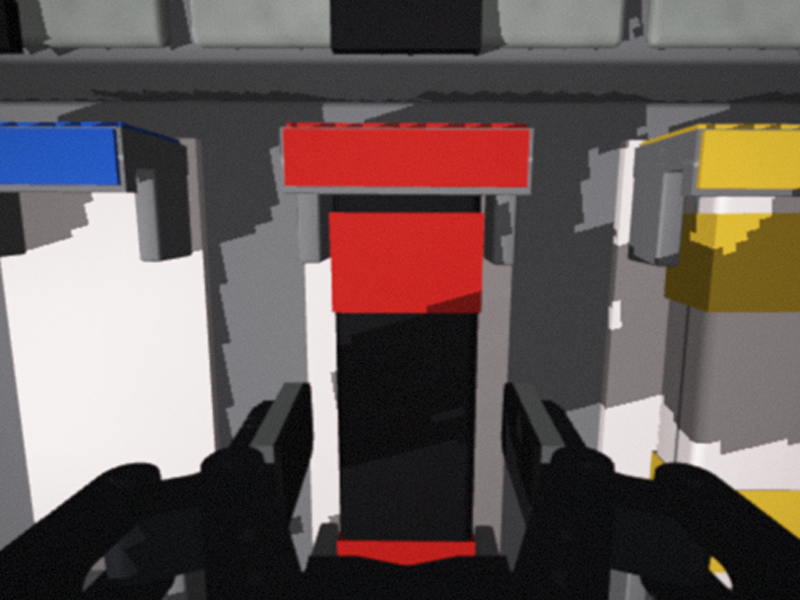

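Released; the case is flat with its end under the lip. I'll retreat straight up and check.

Call:
{"op": "step_arm", "data": {"commands": [[-0.02, 0.002, 0, 0], [-0.045, 0.0045, 0, 0], [-0.08, 0.008, 0, 0], [-0.12, 0.0, 0, 0], [-0.16, -0.03, 0, 0], [-0.19, -0.06, 0, 0], [-0.2, -0.075, 0, 0], [-0.2, -0.075, 0, 0]]}}

```text
t: 16.33
tcp_pos: [0.4272, 0.2359, 0.2148]
tool_rot: [0.562, 0.442, -0.504, 0.485]
force: [-0.9, 0.1, 0.6]
finger_gap: 0.633
```

```bash
python3 - <<'E'
from h import *
import pickle
p=optics.camera_params("wrist");im=optics.snapshot("wrist")
pickle.dump(p,open("w5.pkl","wb"))
crop(im,0,0,512,384,"w23.png");crop(im,170,30,180,135,"w23z.png")
print(crop(optics.snapshot("scene"),240,200,112,84,"s23.png"))
st()
E
```

```text
7.142857142857143
t 16.43 bay xyz -0.0959 -0.0034 0.213 toolx [ 0.103  0.008 -0.995] Ftool [ 0.1  1.  -0.4] gap 0.0536
```

View pics/w23.png

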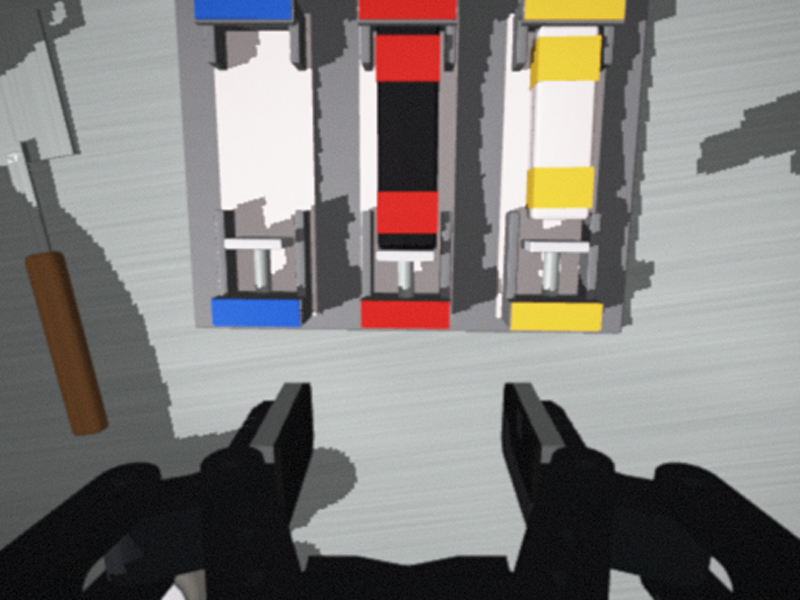

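View pics/w23z.png

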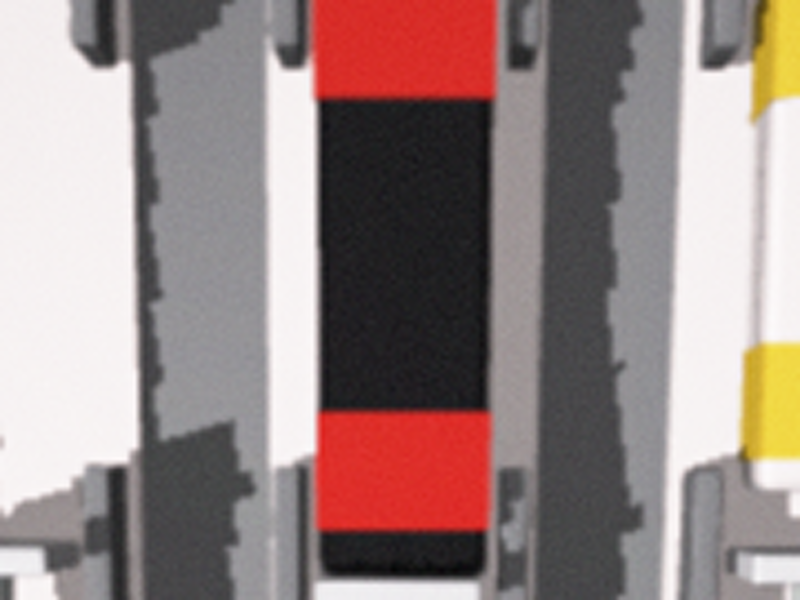

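View pics/s23.png

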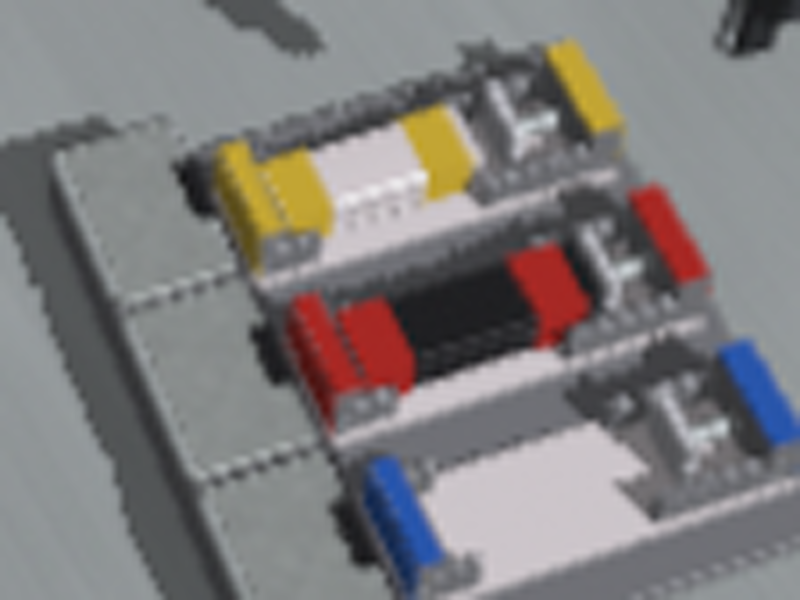

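```bash
python3 - <<'E'
from fit import *
import pickle
W=pickle.load(open("w5.pkl","rb"))
# keepers of blue/yellow (unpressed) and housings as a local reference, fitted in this picture
c=lambda u,v:(u/1.5625-.18,v/1.5625-.18)
pts=[((-.059,.107,.049),c(225,239)),((-.059,.073,.049),c(281,239)),((-.059,-.073,.049),c(524,242)),((-.059,-.107,.049),c(588,242)),
((-.095,.09,.05),c(256,298)),((-.095,0,.05),c(405,300)),((-.095,-.09,.05),c(556,302)),((.059,0,.048),c(408,20)),((.059,.09,.048),c(245,20)),((.059,-.09,.048),c(575,20))]
q=fit([(W,pts)],QB)
for x in(-.003,0,.003):
    P=[(x-.065,.018,.040),(x-.065,-.018,.040),(x-.0,.018,.040),(x-.0,-.018,.040)]
    print(x,(((proj(W,world(q,P))+.5)-[170,30])*4.444).round().tolist(), (((proj(W,world(QB,P))+.5)-[170,30])*4.444).round().tolist())
E
```

```text
[ 0.526   0.2257 -0.1473]
[[-1.0, -1.3], [0.0, -0.8], [4.8, -0.8], [1.6, -0.3], [-1.2, 0.2], [-0.0, 0.3], [1.0, 0.5], [0.0, 0.6], [-0.6, 0.2], [-0.5, 1.0]]
-0.003 [[315.0, 588.0], [485.0, 590.0], [316.0, 269.0], [492.0, 271.0]] [[318.0, 586.0], [488.0, 588.0], [316.0, 267.0], [492.0, 267.0]]
0 [[315.0, 574.0], [486.0, 576.0], [316.0, 254.0], [492.0, 255.0]] [[318.0, 572.0], [488.0, 573.0], [316.0, 252.0], [493.0, 252.0]]
0.003 [[315.0, 560.0], [486.0, 562.0], [316.0, 239.0], [493.0, 240.0]] [[318.0, 558.0], [488.0, 559.0], [316.0, 237.0], [493.0, 237.0]]
```

```bash
python3 - <<'E'
from station import manip
print(manip.sign_off())
E
```

```text
the job is handed in; nothing more can be done
None
```

The thermometer case is stowed in the red bay, flat on the floor with its far end under the lip, and I have handed the job in. No verdict was reported. It took about 16.5 s on the robot's clock.

- **Freeing it:** I pushed the case up the chute with the shut fingers through the slot. The wrist picture then put it about 57 mm uphill of chute_mid and centred, well clear of the rails. I gripped it across its width and lifted it out.
- **Stowing it:** I tilted it about 17° by lowering its far end onto the lip. Then I pressed the keeper back about 15 mm, lowered the case until it lay flat, moved it about 8 mm under the lip, let go and backed off.
- **Last checks:** the final wrist picture fits a case at the bay's origin to about 1 mm lengthwise and sideways, with no visible turn. The keeper is pressed in about 5.5 mm against the 6 mm expected. The force on the tool was near zero after release, and the skewer case still looked in place.
- **What was off:**
  - The tool leaned about 6° under load while I lowered the case.
  - The wrist force briefly reached about 46 N while pressing the case flat, against a limit of 120 N.
  - The scene camera disagreed with the wrist and side cameras by up to about 2 pixels, so I relied on the other two.
  - I judged flatness from the pictures and did not measure it separately.

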